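# Weight the mould and start its wing bolt

### The arm

A 6-joint arm with a two-finger parallel gripper is mounted at the origin on the work surface. World frame = base frame: x ahead of the robot, y to its left, z up, the work surface at z = 0. Lengths are in m, angles in rad, forces in N, time in s.
With the tool pointing down it reaches from about 0.3 to 0.875 m from the base axis. Payload 6.4 kg.
Tool frame: the origin (TCP) lies at the very end of the fingers, on their centre line; the grasp point (between the pads) lies behind it (ctrl.pinch_z is the z of the grasp point in the tool frame, in m); z points along the fingers, y is the line along which they close (so a half turn about z gives the same grasp; the last joint's range is limited). The gripper opens to 88 mm and grips with 3 to 60 N. Pads are 18 mm wide; open, the fingers measure 123 mm over their backs; the gripper's body (75 mm by 187 mm) begins 45 mm behind the grasp point.
Start: joints at [-1.512, 0.181, 1.607, -0, 1.354, -0.206], TCP at [0.151, -0.555, 0.203] pointing down, gripper open.
Joint ranges: [-2.99, 2.99], [-0.89, 2.07], [0.3, 2.58], [-1.14, 4.28], [0, 2.63], [-3.12, 3.12]. Speed limits (rad/s): [2.57, 2.57, 3.01, 3.14, 3.14, 3.14].

### API

Orientations are given as a rotation vector (axis times angle).
In Python, from bench import ctrl, imaging gives the robot as it stands.
- The arm moves only by the shell command python3 -m jog 'ROWS'. ROWS is JSON, a list of rows, each an object of numbers: "tx", "ty", "tz": the shift along the tool's x, y, z in mm; "ax", "ay", "az": the turn, a rotation vector about the tool's x, y, z in rad; "hand": the opening, from 0 (shut) to 1 (fully open). In form: [{"tx": .., "ty": .., "tz": .., "ax": .., "ay": .., "az": .., "hand": ..}, ...]. A call has 1 to 12 rows; each row is the pose to reach, as a shift and turn from the pose commanded when the call began, along the tool's axes at that moment; what a row does not reach only later rows make up. A row lasts 1/12 s, in which the tool goes at most 41.7 mm and 7.16 degrees, less where a joint would pass 70% of its speed; a pose out of reach is approached as far as the arm can. A call with a gripper value outside its range is refused whole. The fingers move at their own pace and stop on an object; the grip force is fixed at half the most. Time passes only in rows, so rows that repeat a pose let the fingers close. It gives the time, the measured TCP pose, the force, the opening and the grip force at its end, in the units of the state.
- ctrl.observe(): the state, without advancing time (a new reading comes with each control period).
- imaging.grab_frame(name): name is "side" or "top"; returns a dict with "color" (400x640x3 uint8, blue, green, red), "vfov" (degrees; the focal length in pixels is half the picture's height over the tangent of half this angle, whatever the lens; pixels are square), "cx", "cy" (the principal point, pixels), "R" (3x3) and "t" (3): a world point X has camera coordinates R X + t. Camera axes: x right, y down, z forward; pixel columns grow to the right and rows downward; lengths in m; the calibration is good to about 2 mm. A picture is of the moment at which its call begins. There is no depth.
- ctrl.hand_in(): hands the job in; it is judged then, once.
The state is a dict: "t": time; "qpos": joint angles; "qvel": joint speeds; "joint_torque": joint torques, N m; "tcp_pos": TCP position; "tool_rot": TCP orientation; "force": force on the tool from outside, world axes, zero at the start; "torque": the same for the moment, N m; "opening": finger opening in m; "grip_force": force on a finger pad.
Only numpy, scipy, OpenCV 4.12 (cv2) and the standard library are available. Lean on these libraries where they do the work, as an engineer would, in place of code of your own. Each camera call takes 0.05 s, during which the arm holds its last target. There are 200 camera calls.

### The job

Weigh the closed plaster mould down before it is clamped: two square tins already stand on it, so set the third, smallest square tin squarely and centrally on top of that column. Then start the mould's wing bolt: turn it backward (anticlockwise seen from above) until it drops into its thread, then one full turn forward (clockwise), and finish there with the gripper still holding the wings, the bolt still. Leave the other things on the table where they are.

Things in the scene. Friction and masses are not known exactly. Their poses are not given: they have to be found in the camera images.
- mould: White plaster block mould, fixed, 130 (x) x 200 (y) x 60 mm high; origin at the centre of its underside, z up. The column stands on its top near its -y end. At its +y end a dark steel ear, 40 mm high, carries a round steel boss (46 mm diameter, top 74 mm above the table) centred at (0, 140) mm in the mould's frame; the wing bolt stands upright in the boss on that axis.
- tin_big: Biggest square metal tin, closed, 84 x 84 x 30 mm high, 0.9 kg, loose, already standing on the mould's top centred about (0, -45) mm in the mould's frame, about parallel to it. Origin at the centre of its underside, x and y along its sides, z up.
- tin_mid: Middle-sized square metal tin, closed, 66 x 66 x 36 mm high, about 0.5 kg, standing loose on the big tin, roughly centred and parallel. Origin at the centre of its underside, x and y along its sides, z up; flat top.
- tin_small: Smallest square metal tin, closed, 50 x 50 x 36 mm high, about 0.3 kg, standing loose on the table. Origin at the centre of its underside, x and y along its sides, z up; flat top.
- wings: Wing head of the upright captive steel bolt (0.27 kg): plate 12 mm thick (y), 50 mm long (x), 32 mm high. Origin on the bolt's axis under the wings, 106 mm above the table at lift 0, z up. It goes down by its own weight: fingers that clamp it hold it up, so turn it with fingers 2 to 3 mm wider than the plate, or follow it down. Fingers opened to 80 mm can go round the wings without lifting.
- bolt_turn (a joint): Turn of the bolt, rad, no stops; grows forward (clockwise from above, screwing in), falls backward. Starts from -0.4 to 0.4; at 0 the wings' x lies along the mould's x. Turning takes under 0.1 N m. The thread's start differs each time: 0.5 to 1.9 rad back from the start pose. Turned backward the bolt climbs up to 2.5 mm, then drops.
- bolt_lift (a joint): Height of the bolt along its axis, m, up positive; the wings move with it. Right-hand thread, 8 mm lead. Standing on the thread's mouth it reads 0 to -0.0025; turned back over the thread's start it drops 8 mm to about -0.008; each full turn forward then takes it 8 mm down: one turn reads about -0.016. About 1 mm play; it bottoms at -0.0215.
- glaze_jar: Bystander, not part of the job: lidded white glaze jar, on the table; not to be disturbed.
- finial: Bystander, not part of the job: small white ceramic finial, on the table; not to be disturbed.
- round_tin: Bystander, not part of the job: round closed metal tin, 58 mm wide, 36 mm high, on the table; not to be disturbed.
- brush: Bystander, not part of the job: brush, on the table; not to be disturbed.
- test_tile: Bystander, not part of the job: terracotta test tile, on the table; not to be disturbed.
- water_cup: Bystander, not part of the job: white cup, on the table; not to be disturbed.
- small_vase: Bystander, not part of the job: small terracotta vase, on the table; not to be disturbed.
- mallet: Bystander, not part of the job: hammer, on the table; not to be disturbed.
Mind the look-alikes: they are no part of the job. Leave any yellow look-alike of the tin_big alone. Leave any orange look-alike of the tin_small alone.

How it is judged:
By the outcome, as a careful person would: the job done as asked, in the order asked, and still so for the second after the job is handed in, while the arm keeps its last pose, push and grip.
It also fails if it takes over 72 s, if anything falls off the work surface, if the arm or the gripper's body presses on something with over 40 N, if the wrist force passes 120 N, or if a joint passes its speed limit or range.

## Working session

There is one attempt and no reset: what is moved stays moved. The work goes in short steps, Python scripts to look and compute and a shell command to move; the robot and the scene stay as the last step left them, time stands still between calls to the robot, and variables do not carry over. Pictures are saved under pics/ and viewed, at most 10 in all, crops included, and the job is handed in when it is done.

```bash
mkdir -p pics; ls
python3 - <<'E'
from bench import ctrl, imaging
import cv2
s=ctrl.observe();print(s, ctrl.pinch_z)
for n in("top","side"):
    f=imaging.grab_frame(n);cv2.imwrite(f"pics/{n}0.png",f["color"])
    print(n,f["vfov"],f["cx"],f["cy"],f["R"],f["t"])
E
```

```text
pics
{'t': 0.0, 'qpos': array([-1.51228546e+00,  1.81515756e-01,  1.60796636e+00, -7.87586797e-06,
        1.35380670e+00, -2.06277449e-01]), 'qvel': array([ 0.00021145,  0.0005667 ,  0.00018337,  0.00044204,  0.00028749,
       -0.00040702]), 'joint_torque': array([-2.38916726e-05, -4.33864367e+01, -3.41854835e+01,  7.02680927e-02,
        3.84216278e-02, -1.32230416e-04]), 'tcp_pos': array([ 0.15047248, -0.55436124,  0.20164454]), 'tool_rot': array([-3.11242194e+00, -4.14493774e-01, -1.84524903e-04]), 'force': array([ 0.96843075,  0.44491715, -0.06999505]), 'torque': array([ 0.02998269, -0.00571282,  0.0050954 ]), 'grip_force': 0.0, 'opening': 0.08796948687616497} -0.0187
top 55.495796485447514 321.1776174158599 199.69974987783397 [[ 0.01085701 -0.99993608  0.00315488]
 [-0.99756569 -0.01104851 -0.06885225]
 [ 0.0688827  -0.00239967 -0.99762188]] [-0.02864833  0.56581837  0.91991442]
side 52.070880994525645 321.8946713149325 197.70729792088522 [[-0.81518733 -0.57917317  0.0052966 ]
 [-0.3731202   0.51812909 -0.7696256 ]
 [ 0.44300217 -0.6293653  -0.63847348]] [0.45583875 0.31504509 0.96950143]
```

View pics/top0.png

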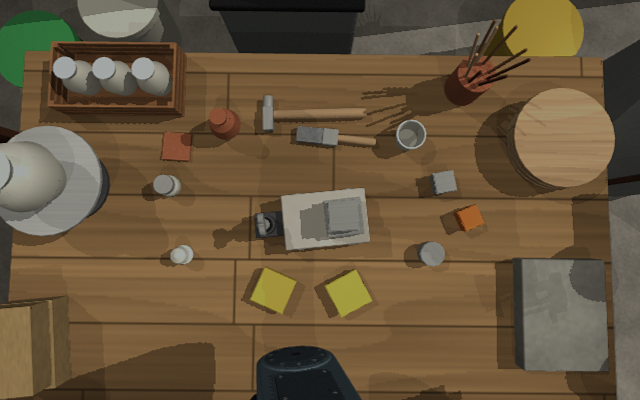

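View pics/side0.png

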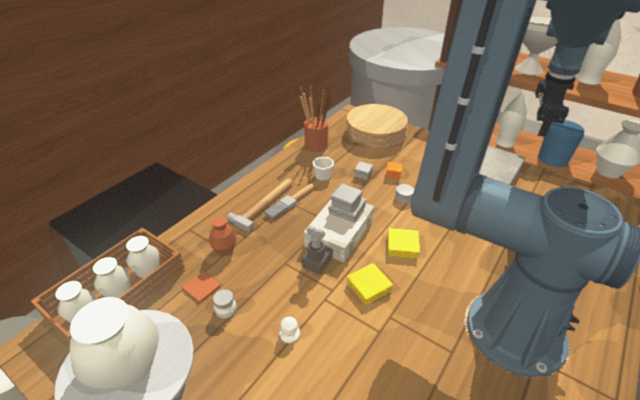

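The top view shows the silver square tin at (444,182), its orange look-alike at (469,217), the round tin at (432,254), the mould at (325,218) with its column at (344,215), and the bolt at (265,224). The side view shows the silver tin at (364,171).
These could be taken for tin_small: silver square (444,182), orange square (469,217) and round tin (432,254). By the description I choose the silver square and will check it in a crop.

Run:
```python
import cv2,numpy as np
a=cv2.imread("pics/top0.png");s=cv2.imread("pics/side0.png")
def crop(im,x,y,w,h,k):return cv2.resize(im[y:y+h,x:x+w],None,fx=k,fy=k,interpolation=cv2.INTER_CUBIC)
cv2.imwrite("pics/c1.png",np.vstack([crop(a,250,180,130,75,6)[:,:780],np.hstack([crop(a,425,160,65,25,6)]*2)*0])[:450])
m=crop(a,250,180,130,75,6)
t=crop(a,420,165,40,35,6)   # 240x210... 
u=crop(a,420,165,65,35,6)
out=np.zeros((600,800,3),np.uint8)
out[0:375,0:650]=crop(a,250,182,130,75,5)
out[380:600,0:400]=crop(a,424,164,50,27,8)[:220,:400]
out[380:600,410:800]=crop(s,340,155,60,34,6.5)[:220,:390]
cv2.imwrite("pics/c1.png",out)
```

```text
Traceback (most recent call last):
ValueError: could not broadcast input array from shape (216,400,3) into shape (220,400,3)
```

View pics/c1.png

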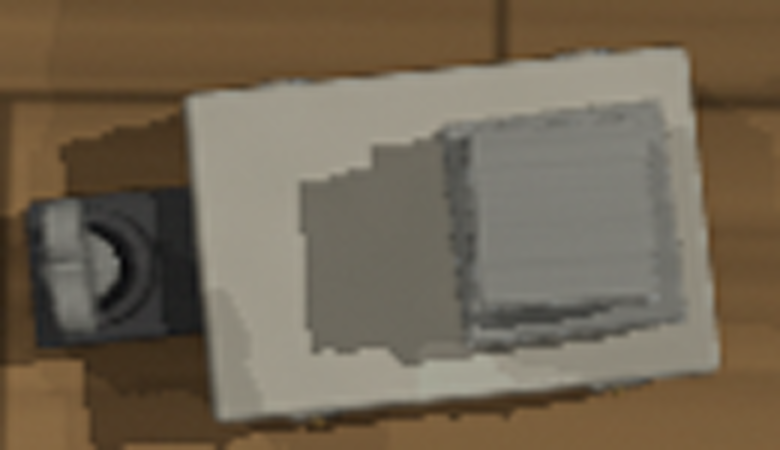

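The crop shows the mould's top corners at about (282,196), (365,188), (370,242), (286,250), the mid tin's top at about (328–358,199–231), and the wings near (261,224), tilted with the mould. Next I take closer crops of both views for the tins.

```bash
python3 - <<'E'
import cv2,numpy as np
a=cv2.imread("pics/top0.png");s=cv2.imread("pics/side0.png")
def crop(im,x,y,w,h,k):return cv2.resize(im[y:y+h,x:x+w],None,fx=k,fy=k,interpolation=cv2.INTER_CUBIC)
out=np.zeros((600,800,3),np.uint8)
out[0:300,0:400]=crop(a,424,164,40,30,10)
out[0:300,400:800]=crop(s,348,155,40,30,10)
out[300:600,0:400]=crop(a,320,190,53,40,7.5)[:300,:400] if 0 else cv2.resize(a[192:240,318:382],(400,300),interpolation=cv2.INTER_CUBIC)
out[300:600,400:800]=cv2.resize(s[180:258,284:388],(400,300),interpolation=cv2.INTER_CUBIC)
cv2.imwrite("pics/c2.png",out)
E
cat > h.py <<'E'
import numpy as np
from bench import ctrl, imaging
from scipy.spatial.transform import Rotation as Ro
K={"top":(55.495796485447514,321.1776,199.69975,[[0.01085701,-0.99993608,0.00315488],[-0.99756569,-0.01104851,-0.06885225],[0.0688827,-0.00239967,-0.99762188]],[-0.02864833,0.56581837,0.91991442]),
"side":(52.070880994525645,321.89467,197.7073,[[-0.81518733,-0.57917317,0.0052966],[-0.3731202,0.51812909,-0.7696256],[0.44300217,-0.6293653,-0.63847348]],[0.45583875,0.31504509,0.96950143])}
def P(n):
    v,cx,cy,R,t=K[n];return 200/np.tan(np.radians(v/2)),cx,cy,np.array(R),np.array(t)
def ray(n,u,v,z):
    f,cx,cy,R,t=P(n);d=R.T@np.array([(u-cx)/f,(v-cy)/f,1]);c=-R.T@t
    return c+d*(z-c[2])/d[2]
def proj(n,X):
    f,cx,cy,R,t=P(n);p=np.asarray(X)@R.T+t;return np.c_[f*p[:,0]/p[:,2]+cx,f*p[:,1]/p[:,2]+cy]
def box(x,y,z,yaw,a,b=None):
    c,s=np.cos(yaw),np.sin(yaw);b=b or a
    q=np.array([[1,1],[1,-1],[-1,-1],[-1,1]])*[a/2,b/2]
    return np.c_[x+q@[c,-s],y+q@[s,c],np.full(4,z)]
E
python3 - <<'E'
from h import *
np.set_printoptions(precision=4,suppress=True)
for n in K:f,cx,cy,R,t=P(n);print(n,f,-R.T@t)
q=[(281.7,196.2),(364.7,187.8),(369.7,241.7),(286.3,250)]
c=np.array([ray("top",*p,.06) for p in q]);print(c,c.mean(0))
for i in range(4):
    d=c[(i+1)%4]-c[i];print(np.linalg.norm(d),np.arctan2(d[1],d[0]))
E
```

```text
top 380.1713166080736 [ 0.5014 -0.0202  0.9568]
side 409.4178247281382 [0.0597 0.7109 0.8591]
[[ 0.5706  0.0711  0.06  ]
 [ 0.5927 -0.1252  0.06  ]
 [ 0.4657 -0.1373  0.06  ]
 [ 0.4443  0.0581  0.06  ]] [ 0.5183 -0.0333  0.06  ]
0.19755990111792235 -1.4584255913262187
0.12755761337941288 -3.0464402632378347
0.19655883504589342 1.6800807860421005
0.12693768905017738 0.10296267140446365
```

View pics/c2.png

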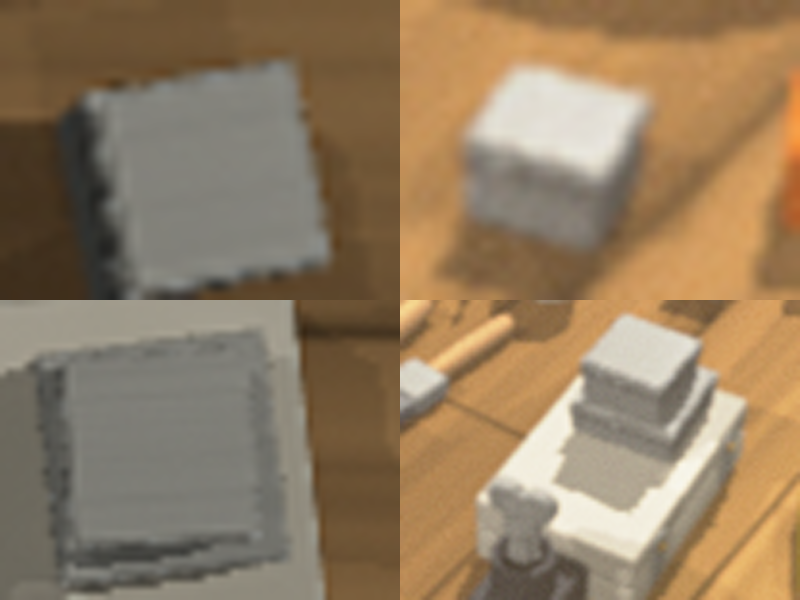

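The crops confirm tin_small as the bare-metal square (top corners about (432.8,173.5), (453.5,170.3), (456.8,190.8), (436.5,193.5)). The mid tin's top is at about (328.6,201.9), (357.7,199.7), (360.4,229.1), (330.8,231.4).

```bash
cat >> h.py <<'E'
from scipy.optimize import least_squares
def fit(obs,z,a,x0):
    def r(p):
        B=box(p[0],p[1],z,p[2],a)
        return np.concatenate([(np.array([min(proj(n,B),key=lambda w:np.hypot(*(w-k))) for k in q])-q).ravel() for n,q in obs.items()])
    s=least_squares(r,x0,x_scale=[.01,.01,.1],diff_step=1e-4);return s.x,np.sqrt(np.mean(s.fun**2))
E
python3 - <<'E'
from h import *
np.set_printoptions(precision=4,suppress=True)
S={"top":[(432.8,173.5),(453.5,170.3),(456.8,190.8),(436.5,193.5)],"side":[(359.5,161.5),(373.2,164.5),(368.5,172.5),(354.5,168.5)]}
M={"top":[(328.6,201.9),(357.7,199.7),(360.4,229.1),(330.8,231.4)],"side":[(342.5,184.2),(362.8,192.2),(351.6,204.7),(331.3,196.1)]}
for o,z,a in((S,.036,.05),(M,.126,.066)):
    for k in(o,{"top":o["top"]},{"side":o["side"]}):
        x0=np.r_[np.mean([ray("top",*p,z) for p in o["top"]],0)[:2],.1]
        print(list(k),x0,fit(k,z,a,x0))
Rt=Ro.from_rotvec(ctrl.observe()["tool_rot"]).as_matrix();print(Rt)
m=np.array([.5183,-.0333]);c,s=np.cos(.108),np.sin(.108)
print("boss",m+[-s*.14,c*.14],"big",m+[s*.045,-c*.045])
for uv in [(261,215),(264,233)]:print(ray("top",*uv,.138))
E
```

```text
['top', 'side'] [ 0.6115 -0.3236  0.1   ] (array([ 0.6111, -0.3236,  0.1672]), np.float64(0.2771450196396168))
['top'] [ 0.6115 -0.3236  0.1   ] (array([ 0.6115, -0.3236,  0.1567]), np.float64(0.16693482569489915))
['side'] [ 0.6115 -0.3236  0.1   ] (array([ 0.61  , -0.3229,  0.1984]), np.float64(0.17215488909212595))
['top', 'side'] [ 0.5247 -0.0732  0.1   ] (array([ 0.5236, -0.072 ,  0.0786]), np.float64(0.9404259879040539))
['top'] [ 0.5247 -0.0732  0.1   ] (array([ 0.5248, -0.0732,  0.0886]), np.float64(0.3668895364816894))
['side'] [ 0.5247 -0.0732  0.1   ] (array([ 0.5196, -0.0662,  0.0546]), np.float64(0.19694350351417855))
[[ 0.9652  0.2617 -0.0001]
 [ 0.2617 -0.9651  0.0015]
 [ 0.0003 -0.0015 -1.    ]]
boss [0.5032 0.1059] big [ 0.5232 -0.078 ]
[0.5235 0.107  0.138 ]
[0.485  0.0997 0.138 ]
```

```bash
cat >> h.py <<'E'
def plan(x,y,z,yaw):
    """shift (mm) and turn in present tool axes to a tool-down pose whose tool x has world angle yaw"""
    s=ctrl.observe();R=Ro.from_rotvec(s["tool_rot"]).as_matrix()
    d=R.T@(np.array([x,y,z])-s["tcp_pos"])*1e3
    c,n=np.cos(yaw),np.sin(yaw);T=np.array([[c,n,0],[n,-c,0],[0,0,-1.]])
    print("t",d.round(1),"a",Ro.from_matrix(R.T@T).as_rotvec().round(4),"yaw now",np.arctan2(R[1,0],R[0,0]).round(4),s["tcp_pos"].round(4),"t=",round(s["t"],2),"op",s["opening"].round(4),"F",s["force"].round(1),"q6",s["qpos"][5].round(3))
E
python3 -c "
from h import *
plan(.611,-.3235,.1,.162)
import cv2
out=[]
for n,(x,y,w,h) in (('top',(250,180,135,80)),('side',(284,170,110,66))):
    im=cv2.imread(f'pics/{n}0.png');k=5.8 if n=='top' else 7;k=5.9
    im=cv2.resize(im[y:y+h,x:x+w],None,fx=k,fy=k,interpolation=cv2.INTER_CUBIC)[:300*2]
    for B,c in ((box(.5248,-.0732,.126,.0886,.066),(0,0,255)),(box(.5183,-.0333,.06,.108,.13,.2),(0,255,0))):
        p=((proj(n,B)-[x,y]+.5)*k).astype(int);cv2.polylines(im,[p],1,c,1)
    out.append(im)
W=800;out=[np.pad(o,((0,0),(0,W-o.shape[1]),(0,0))) for o in out]
cv2.imwrite('pics/ov.png',cv2.resize(np.vstack(out),(560,600)) if 0 else np.vstack([out[0][:290],out[1][:310]]))
"
```

```text
Traceback (most recent call last):
  File "h.py", line 28, in plan
    print("t",d.round(1),"a",Ro.from_matrix(R.T@T).as_rotvec().round(4),"yaw now",np.arctan2(R[1,0],R[0,0]).round(4),s["tcp_pos"].round(4),"t=",round(s["t"],2),"op",s["opening"].round(4),"F",s["force"].round(1),"q6",s["qpos"][5].round(3))
                                                                                                                                                                     ^^^^^^^^^^^^^^^^^^
AttributeError: 'float' object has no attribute 'round'
```

```bash
sed -i 's/s\["opening"\].round(4)/round(s["opening"],4)/' h.py
python3 -c "
from h import *
plan(.611,-.3235,.1,.162)
import cv2
out=[]
for n,(x,y,w,h) in (('top',(250,185,135,65)),('side',(284,175,110,50))):
    im=cv2.imread(f'pics/{n}0.png');k=5.9 if n=='side' else 4.6
    im=cv2.resize(im[y:y+h,x:x+w],None,fx=k,fy=k,interpolation=cv2.INTER_CUBIC)
    for B,c in ((box(.5248,-.0732,.126,.0886,.066),(0,0,255)),(box(.5183,-.0333,.06,.108,.13,.2),(0,255,0))):
        p=((proj(n,B)-[x,y]+.5)*k).astype(int);cv2.polylines(im,[p],1,c,1)
    out.append(im)
W=700;out=[np.pad(o,((0,0),(0,W-o.shape[1]),(0,0))) for o in out]
o=np.vstack(out);print(o.shape);cv2.imwrite('pics/ov.png',o[:600])
"
```

```text
t [ 504.9 -102.2  102. ] a [-0.0015 -0.0002  0.1028] yaw now 0.2648 [ 0.1505 -0.5544  0.2017] t= 0.1 op 0.0881 F [ 0.6 -0.1 -0. ] q6 -0.206
(594, 700, 3)
```

View pics/ov.png

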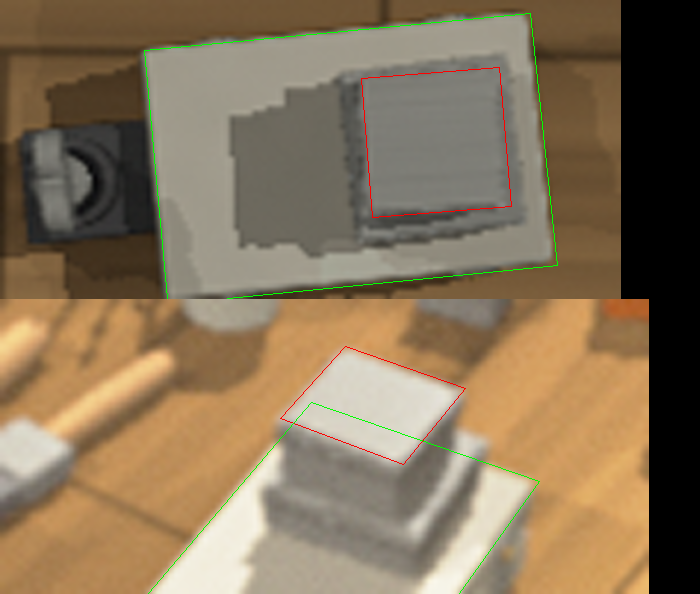

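The overlay shows the top-view fits of the mid tin (red) and the mould (green) sitting right in both views, to within 1–2 mm. Moving above the small tin.

```bash
python3 -m jog '[{"tx":505,"ty":-102,"tz":102,"ax":-0.0015,"az":0.103,"hand":1},{"tx":505,"ty":-102,"tz":102,"ax":-0.0015,"az":0.103,"hand":1},{"tx":505,"ty":-102,"tz":102,"ax":-0.0015,"az":0.103,"hand":1},{"tx":505,"ty":-102,"tz":102,"ax":-0.0015,"az":0.103,"hand":1},{"tx":505,"ty":-102,"tz":102,"ax":-0.0015,"az":0.103,"hand":1},{"tx":505,"ty":-102,"tz":102,"ax":-0.0015,"az":0.103,"hand":1},{"tx":505,"ty":-102,"tz":102,"ax":-0.0015,"az":0.103,"hand":1},{"tx":505,"ty":-102,"tz":102,"ax":-0.0015,"az":0.103,"hand":1},{"tx":505,"ty":-102,"tz":102,"ax":-0.0015,"az":0.103,"hand":1},{"tx":505,"ty":-102,"tz":102,"ax":-0.0015,"az":0.103,"hand":1},{"tx":505,"ty":-102,"tz":102,"ax":-0.0015,"az":0.103,"hand":1},{"tx":505,"ty":-102,"tz":102,"ax":-0.0015,"az":0.103,"hand":1}]'; python3 -m jog '[{"hand":1}]' ; python3 -c "
from h import *
plan(.611,-.3235,.006,.162)"
```

```text
t [ 504.9 -102.1  196. ] a [-0.0015 -0.0002  0.1028] yaw now 0.2648 [ 0.1505 -0.5544  0.2017] t= 0.1 op 0.0881 F [ 0.6 -0.1 -0. ] q6 -0.206schema error: expected keys tx, ty, tz, ax, ay, az, hand
schema error: expected keys tx, ty, tz, ax, ay, az, hand
```

```bash
python3 -m jog '[{"tx":505,"ty":-102,"tz":102,"ax":-0.0015,"ay":0,"az":0.103,"hand":1},{"tx":505,"ty":-102,"tz":102,"ax":-0.0015,"ay":0,"az":0.103,"hand":1},{"tx":505,"ty":-102,"tz":102,"ax":-0.0015,"ay":0,"az":0.103,"hand":1},{"tx":505,"ty":-102,"tz":102,"ax":-0.0015,"ay":0,"az":0.103,"hand":1},{"tx":505,"ty":-102,"tz":102,"ax":-0.0015,"ay":0,"az":0.103,"hand":1},{"tx":505,"ty":-102,"tz":102,"ax":-0.0015,"ay":0,"az":0.103,"hand":1},{"tx":505,"ty":-102,"tz":102,"ax":-0.0015,"ay":0,"az":0.103,"hand":1},{"tx":505,"ty":-102,"tz":102,"ax":-0.0015,"ay":0,"az":0.103,"hand":1},{"tx":505,"ty":-102,"tz":102,"ax":-0.0015,"ay":0,"az":0.103,"hand":1},{"tx":505,"ty":-102,"tz":102,"ax":-0.0015,"ay":0,"az":0.103,"hand":1},{"tx":505,"ty":-102,"tz":102,"ax":-0.0015,"ay":0,"az":0.103,"hand":1},{"tx":505,"ty":-102,"tz":102,"ax":-0.0015,"ay":0,"az":0.103,"hand":1}]' ; python3 -c "
from h import *
plan(.611,-.3235,.06,.162)"
```

```text
t: 1.1
tcp_pos: [0.5905, -0.3339, 0.1044]
tool_rot: [3.13, 0.254, -0.001]
force: [0.5, 0.2, -0.2]
opening: 0.0881
grip_force: 0.0
t [22.  -7.  44.4] a [ 0.0008  0.0006 -0.0001] yaw now 0.1619 [ 0.5905 -0.3339  0.1044] t= 1.1 op 0.0881 F [ 0.5  0.2 -0.2] q6 0.721
```

```bash
python3 -m jog '[{"tx":22,"ty":-7,"tz":20,"ax":0.0008,"ay":0.0006,"az":0,"hand":1},{"tx":22,"ty":-7,"tz":44,"ax":0.0008,"ay":0.0006,"az":0,"hand":1},{"tx":22,"ty":-7,"tz":44,"ax":0.0008,"ay":0.0006,"az":0,"hand":1},{"tx":22,"ty":-7,"tz":44,"ax":0.0008,"ay":0.0006,"az":0,"hand":1},{"tx":22,"ty":-7,"tz":44,"ax":0.0008,"ay":0.0006,"az":0,"hand":1}]' ; python3 -c "
from h import *
plan(.611,-.3235,.006,.162)
import cv2
o=[]
for n,(x,y) in (('top',(404,140)),('side',(328,120))):
    im=imaging.grab_frame(n)['color'];o.append(cv2.resize(im[y:y+75,x:x+80],(400,375),interpolation=cv2.INTER_CUBIC))
cv2.imwrite('pics/pre.png',np.hstack(o))"
```

```text
t: 1.52
tcp_pos: [0.6093, -0.3257, 0.062]
tool_rot: [3.131, 0.253, 0.001]
force: [0.1, 0.1, 1.0]
opening: 0.0881
grip_force: 0.0
t [ 2.  -1.9 56. ] a [ 0.0008 -0.0005 -0.001 ] yaw now 0.161 [ 0.6093 -0.3257  0.062 ] t= 1.52 op 0.0881 F [0.1 0.1 1. ] q6 0.748
```

View pics/pre.png

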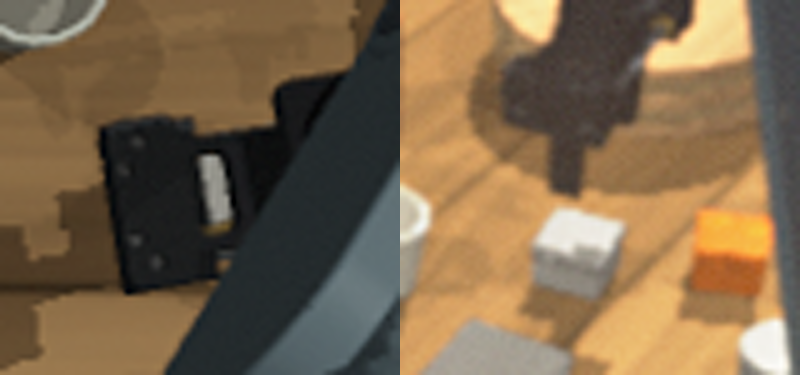

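The pictures show the gripper above the silver tin, with the finger over the far side at side pixel (441,158) and the tin at (444,170). Descending and gripping.

```bash
python3 -m jog '[{"tx":1,"ty":-1,"tz":30,"ax":0,"ay":0,"az":0,"hand":1},{"tx":1,"ty":-1,"tz":54,"ax":0,"ay":0,"az":0,"hand":1},{"tx":1,"ty":-1,"tz":54,"ax":0,"ay":0,"az":0,"hand":1},{"tx":1,"ty":-1,"tz":54,"ax":0,"ay":0,"az":0,"hand":0.3},{"tx":1,"ty":-1,"tz":54,"ax":0,"ay":0,"az":0,"hand":0.3},{"tx":1,"ty":-1,"tz":54,"ax":0,"ay":0,"az":0,"hand":0.3},{"tx":1,"ty":-1,"tz":54,"ax":0,"ay":0,"az":0,"hand":0.3},{"tx":1,"ty":-1,"tz":54,"ax":0,"ay":0,"az":0,"hand":0.3},{"tx":1,"ty":-1,"tz":54,"ax":0,"ay":0,"az":0,"hand":0.3}]' ; python3 -c "
from h import *
plan(.611,-.3235,.006,.162)"
```

```text
t: 2.37
tcp_pos: [0.6111, -0.3243, 0.0084]
tool_rot: [3.13, 0.254, 0.003]
force: [0.2, 0.0, -0.5]
opening: 0.0501
grip_force: 0.0
t [ 0.1 -0.8  2.4] a [ 0.0018 -0.0017 -0.0001] yaw now 0.1619 [ 0.6111 -0.3243  0.0084] t= 2.37 op 0.0501 F [ 0.2  0.  -0.5] q6 0.75
```

```bash
python3 -m jog '[{"tx":0,"ty":0,"tz":0,"ax":0,"ay":0,"az":0,"hand":0.3},{"tx":0,"ty":0,"tz":0,"ax":0,"ay":0,"az":0,"hand":0.3},{"tx":0,"ty":0,"tz":-10,"ax":0,"ay":0,"az":0,"hand":0.3},{"tx":0,"ty":0,"tz":-30,"ax":0,"ay":0,"az":0,"hand":0.3},{"tx":0,"ty":0,"tz":-60,"ax":0,"ay":0,"az":0,"hand":0.3},{"tx":0,"ty":0,"tz":-90,"ax":0,"ay":0,"az":0,"hand":0.3},{"tx":0,"ty":0,"tz":-120,"ax":0,"ay":0,"az":0,"hand":0.3},{"tx":0,"ty":0,"tz":-150,"ax":0,"ay":0,"az":0,"hand":0.3},{"tx":0,"ty":0,"tz":-170,"ax":0,"ay":0,"az":0,"hand":0.3},{"tx":0,"ty":0,"tz":-170,"ax":0,"ay":0,"az":0,"hand":0.3}]' ; python3 -c "
from h import *
plan(.611,-.3235,.18,.162)
plan(.5247,-.073,.18,.09)"
```

```text
t: 3.2
tcp_pos: [0.6132, -0.3257, 0.1849]
tool_rot: [3.124, 0.254, 0.013]
force: [0.3, 0.2, 0.8]
opening: 0.0266
grip_force: 0.0
t [-1.8 -2.6  4.9] a [ 0.0084 -0.0079  0.    ] yaw now 0.1621 [ 0.6132 -0.3257  0.1849] t= 3.2 op 0.0266 F [0.3 0.2 0.8] q6 0.75
t [ -46.6 -263.7    2.3] a [ 0.0081 -0.0082  0.072 ] yaw now 0.1621 [ 0.6132 -0.3257  0.1849] t= 3.2 op 0.0266 F [0.3 0.2 0.8] q6 0.75
```

```bash
python3 -c "
from h import *
import cv2
o=[]
for n,(x,y) in (('top',(384,130)),('side',(318,110))):
    im=imaging.grab_frame(n)['color'];o.append(cv2.resize(im[y:y+100,x:x+100],(400,400),interpolation=cv2.INTER_CUBIC))
cv2.imwrite('pics/miss.png',np.hstack(o))"
```

```text
(no output)
```

View pics/miss.png

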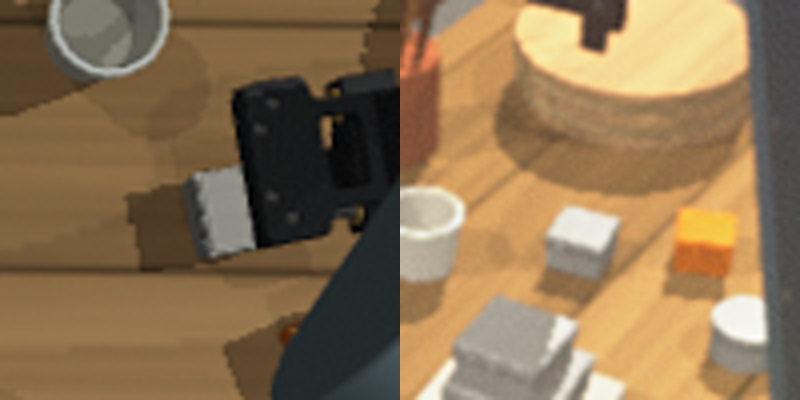

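The crop shows the tin still standing where it was (top (437,183), side (363,171)), unmoved, so the grip had not built up before the lift. I go back down and check the grip force before lifting.

```bash
python3 -m jog '[{"tx":0,"ty":0,"tz":30,"ax":0,"ay":0,"az":0,"hand":1},{"tx":0,"ty":0,"tz":60,"ax":0,"ay":0,"az":0,"hand":1},{"tx":0,"ty":0,"tz":80,"ax":0,"ay":0,"az":0,"hand":1},{"tx":0,"ty":0,"tz":100,"ax":0,"ay":0,"az":0,"hand":1},{"tx":0,"ty":0,"tz":100,"ax":0,"ay":0,"az":0,"hand":1},{"tx":0,"ty":0,"tz":100,"ax":0,"ay":0,"az":0,"hand":1},{"tx":0,"ty":0,"tz":100,"ax":0,"ay":0,"az":0,"hand":1},{"tx":0,"ty":0,"tz":100,"ax":0,"ay":0,"az":0,"hand":1},{"tx":0,"ty":0,"tz":130,"ax":0,"ay":0,"az":0,"hand":1},{"tx":0,"ty":0,"tz":160,"ax":0,"ay":0,"az":0,"hand":1},{"tx":0,"ty":0,"tz":172,"ax":0,"ay":0,"az":0,"hand":1},{"tx":0,"ty":0,"tz":172,"ax":0,"ay":0,"az":0,"hand":1}]' ;  python3 -m jog '[{"tx":0,"ty":-0.5,"tz":0,"ax":0,"ay":0,"az":0,"hand":0.3},{"tx":0,"ty":-0.5,"tz":0,"ax":0,"ay":0,"az":0,"hand":0.3},{"tx":0,"ty":-0.5,"tz":0,"ax":0,"ay":0,"az":0,"hand":0.3},{"tx":0,"ty":-0.5,"tz":0,"ax":0,"ay":0,"az":0,"hand":0.3},{"tx":0,"ty":-0.5,"tz":0,"ax":0,"ay":0,"az":0,"hand":0.3},{"tx":0,"ty":-0.5,"tz":0,"ax":0,"ay":0,"az":0,"hand":0.3},{"tx":0,"ty":-0.5,"tz":0,"ax":0,"ay":0,"az":0,"hand":0.3},{"tx":0,"ty":-0.5,"tz":0,"ax":0,"ay":0,"az":0,"hand":0.3},{"tx":0,"ty":-0.5,"tz":0,"ax":0,"ay":0,"az":0,"hand":0.3},{"tx":0,"ty":-0.5,"tz":0,"ax":0,"ay":0,"az":0,"hand":0.3}]'; python3 -c "
from h import *
plan(.611,-.3235,.006,.162)"
```

```text
t: 4.3
tcp_pos: [0.6086, -0.3224, 0.0025]
tool_rot: [-3.128, -0.254, 0.005]
force: [-0.7, -0.3, -0.1]
opening: 0.0885
grip_force: 0.0
t: 5.13
tcp_pos: [0.6105, -0.3234, 0.0053]
tool_rot: [3.131, 0.254, 0.001]
force: [0.9, -0.7, 0.0]
opening: 0.0267
grip_force: 0.0
t [ 0.5  0.2 -0.7] a [ 0.0006 -0.0006 -0.0002] yaw now 0.1618 [ 0.6105 -0.3234  0.0053] t= 5.13 op 0.0267 F [ 0.9 -0.7  0. ] q6 0.75
```

```bash
python3 -c "
from h import *
import cv2
print(ctrl.observe()['qpos'])
o=[]
T=ctrl.observe()['tcp_pos']
for n,(x,y) in (('top',(384,130)),('side',(318,110))):
    im=imaging.grab_frame(n)['color'];p=(proj(n,[T])[0]);print(n,p)
    im=cv2.resize(im[y:y+100,x:x+100],(400,400),interpolation=cv2.INTER_CUBIC);c=((p-[x,y]+.5)*4).astype(int);cv2.drawMarker(im,tuple(int(v) for v in c),(0,0,255),0,12)
    o.append(im)
cv2.imwrite('pics/now.png',np.hstack(o))"
```

```text
[-6.58536751e-01  6.41243177e-01  1.40505290e+00  4.53980974e-05
  1.09446049e+00  7.50449183e-01]
top [440.84153437 183.8378154 ]
side [363.2687758  173.71488054]
```

View pics/now.png

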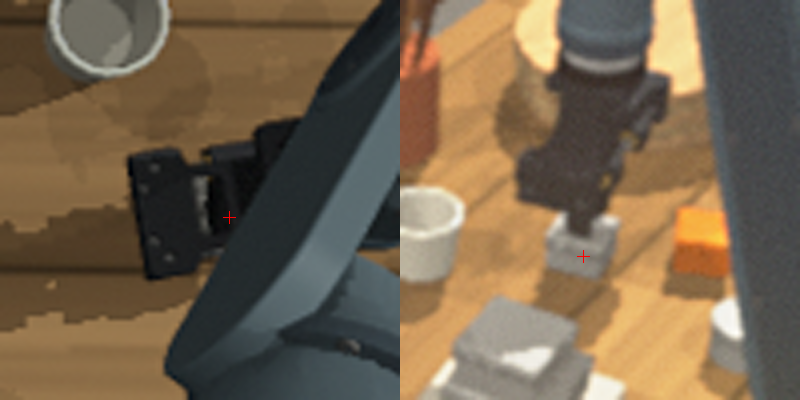

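The picture shows the near finger ending at the middle of the tin's top (side (363,169)), so the fingers are inside, above or behind the tin. I check the gripper's real height by projection.

```bash
python3 -c "
from h import *
np.set_printoptions(precision=1,suppress=True)
T=ctrl.observe()['tcp_pos']
for z in (.069,.1):
    B=box(T[0],T[1],z,.162,.075,.187)
    for n in K: print(z,n,(proj(n,B)-[[384,130],[318,110]][n=='side']+.5).__mul__(4).tolist())
for dz in (0,.031):
    for dy in(.013,.035): print(dz,dy,'tip in crop',(proj('side',[T+[-.002,dy,dz]])-[318,110]+.5)*4)
f=imaging.grab_frame('side');g=imaging.grab_frame('top')
f0=K['side'];print(np.abs(f['R']-np.array(f0[3])).max(),np.abs(f['t']-np.array(f0[4])).max(),np.abs(g['R']-np.array(K['top'][3])).max(),np.abs(g['t']-np.array(K['top'][4])).max())
s=ctrl.observe();print(s['opening'],s['grip_force'],s['t'])
"
```

```text
0.069 top [[96.41157700304348, 166.51605399599975], [408.60276852540755, 119.32203223085116], [431.57715792714316, 244.4229810009341], [117.67296543161228, 292.24003477446183]]
0.069 side [[103.96577357687238, 242.66184645941496], [187.65719307826998, 133.8025627979414], [266.58529698220036, 154.09053224345257], [189.0320265332241, 267.0103121837185]]
0.1 top [[108.95419280209671, 158.67096946242543], [432.2478396085289, 109.81588580315338], [456.1858814730165, 239.35074863894852], [131.0548920384167, 288.87409855788826]]
0.1 side [[105.45639329218216, 211.58527296479338], [190.1522455515519, 104.00959752011966], [270.2153042867392, 124.05413948992145], [191.8443450341672, 235.7029999326469]]
0 0.013 tip in crop [[177.4 264.8]]
0 0.035 tip in crop [[164.2 277.1]]
0.031 0.013 tip in crop [[179.8 235.9]]
0.031 0.035 tip in crop [[166.5 248.1]]
4.810147231915085e-09 4.053801516690214e-09 4.304225338126744e-09 4.040307453184733e-09
0.02693675627675198 0.0 5.3333
```

```bash
python3 -c "
from h import *
np.set_printoptions(precision=1,suppress=True)
for T,dy,obs in (([.6093,-.3257,.062],.046,(361,158.6)),([.6132,-.3257,.1849],.015,(367,122)),([.6105,-.3234,.0053],.015,(363,168.7))):
  c=np.cos(.16);p=np.array(T)+[-.16*dy,dy*c,0]
  print('obs',obs,[ (dz,proj('side',[p+[0,0,dz]])[0]) for dz in(0,.015,.03,.045)])
"
```

```text
obs (361, 158.6) [(0, array([360. , 167.1])), (0.015, array([360.3, 163.5])), (0.03, array([360.6, 159.7])), (0.045, array([360.9, 155.9]))]
obs (367, 122) [(0, array([365.1, 130.5])), (0.015, array([365.4, 126.4])), (0.03, array([365.8, 122.2])), (0.045, array([366.1, 118. ]))]
obs (363, 168.7) [(0, array([361.7, 176. ])), (0.015, array([362. , 172.5])), (0.03, array([362.3, 169. ])), (0.045, array([362.5, 165.4]))]
```

In three pictures the fingertips stand about 31 mm higher than the reported TCP, consistently. The fingers therefore closed just above the tin. I open and go lower in small steps, watching the force.

```bash
python3 -m jog '[{"tx":0,"ty":0,"tz":-10,"ax":0,"ay":0,"az":0,"hand":1},{"tx":0,"ty":0,"tz":-10,"ax":0,"ay":0,"az":0,"hand":1},{"tx":0,"ty":0,"tz":-10,"ax":0,"ay":0,"az":0,"hand":1},{"tx":0,"ty":0,"tz":-10,"ax":0,"ay":0,"az":0,"hand":1},{"tx":0,"ty":0,"tz":-10,"ax":0,"ay":0,"az":0,"hand":1},{"tx":0,"ty":0,"tz":-10,"ax":0,"ay":0,"az":0,"hand":1},{"tx":0,"ty":0,"tz":-10,"ax":0,"ay":0,"az":0,"hand":1},{"tx":0,"ty":0,"tz":-5,"ax":0,"ay":0,"az":0,"hand":1},{"tx":0,"ty":0,"tz":5,"ax":0,"ay":0,"az":0,"hand":1},{"tx":0,"ty":0,"tz":12,"ax":0,"ay":0,"az":0,"hand":1},{"tx":0,"ty":0,"tz":16,"ax":0,"ay":0,"az":0,"hand":1},{"tx":0,"ty":0,"tz":16,"ax":0,"ay":0,"az":0,"hand":1}]' ;  python3 -m jog '[{"tx":0,"ty":0,"tz":2,"ax":0,"ay":0,"az":0,"hand":1},{"tx":0,"ty":0,"tz":4,"ax":0,"ay":0,"az":0,"hand":1},{"tx":0,"ty":0,"tz":6,"ax":0,"ay":0,"az":0,"hand":1},{"tx":0,"ty":0,"tz":6,"ax":0,"ay":0,"az":0,"hand":1}]'
```

```text
t: 6.33
tcp_pos: [0.6093, -0.3225, -0.0129]
tool_rot: [-3.13, -0.254, 0.003]
force: [-1.4, -0.8, 0.1]
opening: 0.0881
grip_force: 0.0
t: 6.67
tcp_pos: [0.6104, -0.3234, -0.0168]
tool_rot: [3.131, 0.254, 0.001]
force: [-0.7, 0.3, -0.1]
opening: 0.0881
grip_force: 0.0
```

```bash
python3 -m jog '[{"tx":0,"ty":0,"tz":2,"ax":0,"ay":0,"az":0,"hand":1},{"tx":0,"ty":0,"tz":4,"ax":0,"ay":0,"az":0,"hand":1},{"tx":0,"ty":0,"tz":6,"ax":0,"ay":0,"az":0,"hand":1},{"tx":0,"ty":0,"tz":6,"ax":0,"ay":0,"az":0,"hand":0.4},{"tx":0,"ty":0,"tz":6,"ax":0,"ay":0,"az":0,"hand":0.4},{"tx":0,"ty":0,"tz":6,"ax":0,"ay":0,"az":0,"hand":0.4},{"tx":0,"ty":0,"tz":6,"ax":0,"ay":0,"az":0,"hand":0.4},{"tx":0,"ty":0,"tz":6,"ax":0,"ay":0,"az":0,"hand":0.4},{"tx":0,"ty":0,"tz":6,"ax":0,"ay":0,"az":0,"hand":0.4},{"tx":0,"ty":0,"tz":6,"ax":0,"ay":0,"az":0,"hand":0.4},{"tx":0,"ty":0,"tz":6,"ax":0,"ay":0,"az":0,"hand":0.4},{"tx":0,"ty":0,"tz":6,"ax":0,"ay":0,"az":0,"hand":0.4}]'
```

```text
t: 7.67
tcp_pos: [0.6106, -0.3236, -0.0225]
tool_rot: [3.13, 0.254, 0.001]
force: [0.2, -0.0, -0.0]
opening: 0.0496
grip_force: 30.0
```

Gripped (49.6 mm, 30 N). Lifting.

```bash
python3 -m jog '[{"tx":0,"ty":0,"tz":-8,"ax":0,"ay":0,"az":0,"hand":0.4},{"tx":0,"ty":0,"tz":-25,"ax":0,"ay":0,"az":0,"hand":0.4},{"tx":0,"ty":0,"tz":-50,"ax":0,"ay":0,"az":0,"hand":0.4},{"tx":0,"ty":0,"tz":-80,"ax":0,"ay":0,"az":0,"hand":0.4},{"tx":0,"ty":0,"tz":-110,"ax":0,"ay":0,"az":0,"hand":0.4},{"tx":0,"ty":0,"tz":-140,"ax":0,"ay":0,"az":0,"hand":0.4},{"tx":0,"ty":0,"tz":-165,"ax":0,"ay":0,"az":0,"hand":0.4},{"tx":0,"ty":0,"tz":-172,"ax":0,"ay":0,"az":0,"hand":0.4},{"tx":0,"ty":0,"tz":-172,"ax":0,"ay":0,"az":0,"hand":0.4},{"tx":0,"ty":0,"tz":-172,"ax":0,"ay":0,"az":0,"hand":0.4}]';python3 -c "
from h import *
plan(.524,-.073,.15,.09)"
```

```text
t: 8.5
tcp_pos: [0.6098, -0.3229, 0.1482]
tool_rot: [-3.131, -0.254, 0.001]
force: [0.3, 0.5, -3.0]
opening: 0.05
grip_force: 30.0
t [ -44.4 -260.4   -1.7] a [-0.0004  0.0003  0.0718] yaw now 0.1618 [ 0.6098 -0.3229  0.1482] t= 8.5 op 0.05 F [ 0.3  0.5 -3. ] q6 0.75
```

```bash
python3 -m jog '[{"tx":-2,"ty":-12,"tz":-1,"ax":0,"ay":0,"az":0.005,"hand":0.4},{"tx":-6,"ty":-35,"tz":-1,"ax":0,"ay":0,"az":0.01,"hand":0.4},{"tx":-11,"ty":-65,"tz":-1,"ax":0,"ay":0,"az":0.02,"hand":0.4},{"tx":-16,"ty":-95,"tz":-1,"ax":0,"ay":0,"az":0.03,"hand":0.4},{"tx":-21,"ty":-125,"tz":-1,"ax":0,"ay":0,"az":0.04,"hand":0.4},{"tx":-27,"ty":-156,"tz":-1,"ax":0,"ay":0,"az":0.05,"hand":0.4},{"tx":-32,"ty":-187,"tz":-1,"ax":0,"ay":0,"az":0.06,"hand":0.4},{"tx":-37,"ty":-217,"tz":-1,"ax":0,"ay":0,"az":0.065,"hand":0.4},{"tx":-41,"ty":-241,"tz":-1,"ax":0,"ay":0,"az":0.072,"hand":0.4},{"tx":-43,"ty":-255,"tz":-1,"ax":0,"ay":0,"az":0.072,"hand":0.4},{"tx":-44,"ty":-260,"tz":-1,"ax":0,"ay":0,"az":0.072,"hand":0.4},{"tx":-44,"ty":-260,"tz":-1,"ax":0,"ay":0,"az":0.072,"hand":0.4}]';python3 -c "
from h import *
plan(.524,-.073,.15,.09)
import cv2
o=[]
for n,(x,y) in (('top',(290,170)),('side',(290,130))):
    im=imaging.grab_frame(n)['color'];im=cv2.resize(im[y:y+100,x:x+100],(400,400),interpolation=cv2.INTER_CUBIC)
    for B,c in ((box(.524,-.073,.126,.09,.066),(0,0,255)),(box(.524,-.073,.209,.09,.05),(0,255,0))):
        cv2.polylines(im,[((proj(n,B)-[x,y]+.5)*4).astype(int)],1,c,1)
    o.append(im)
cv2.imwrite('pics/over.png',np.hstack(o))"
```

```text
t: 9.5
tcp_pos: [0.5242, -0.073, 0.149]
tool_rot: [-3.138, -0.143, 0.002]
force: [0.9, -0.7, -3.3]
opening: 0.0499
grip_force: 30.0
t [-0.3  0.  -1. ] a [-0.0002  0.0013  0.0014] yaw now 0.0914 [ 0.5242 -0.073   0.149 ] t= 9.5 op 0.0499 F [ 0.9 -0.7 -3.3] q6 1.117
```

View pics/over.png

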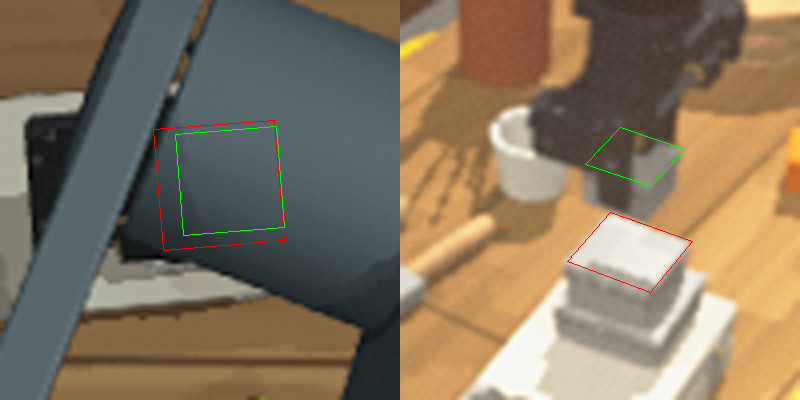

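The side view shows the gripped tin (top near (364,168)) hanging over the column's top (362,195), matching the predicted outline to within about 2 mm. Lowering, slowly at the end.

```bash
python3 -m jog '[{"tx":0,"ty":0,"tz":10,"ax":0,"ay":0,"az":0.001,"hand":0.4},{"tx":0,"ty":0,"tz":25,"ax":0,"ay":0,"az":0.001,"hand":0.4},{"tx":0,"ty":0,"tz":36,"ax":0,"ay":0,"az":0.001,"hand":0.4},{"tx":0,"ty":0,"tz":40,"ax":0,"ay":0,"az":0.001,"hand":0.4},{"tx":0,"ty":0,"tz":42,"ax":0,"ay":0,"az":0.001,"hand":0.4},{"tx":0,"ty":0,"tz":43,"ax":0,"ay":0,"az":0.001,"hand":0.4},{"tx":0,"ty":0,"tz":43,"ax":0,"ay":0,"az":0.001,"hand":0.4}]'
```

```text
t: 10.18
tcp_pos: [0.5254, -0.0741, 0.1073]
tool_rot: [3.138, 0.139, 0.002]
force: [0.4, -0.8, -2.6]
opening: 0.05
grip_force: 30.0
```

```bash
python3 -m jog '[{"tx":0,"ty":0,"tz":0.7,"ax":0,"ay":0,"az":0,"hand":0.4},{"tx":0,"ty":0,"tz":1.4,"ax":0,"ay":0,"az":0,"hand":0.4},{"tx":0,"ty":0,"tz":2,"ax":0,"ay":0,"az":0,"hand":0.4},{"tx":0,"ty":0,"tz":2,"ax":0,"ay":0,"az":0,"hand":0.4},{"tx":0,"ty":0,"tz":2,"ax":0,"ay":0,"az":0,"hand":0.4}]'
```

```text
t: 10.6
tcp_pos: [0.5252, -0.0738, 0.1053]
tool_rot: [3.138, 0.14, 0.002]
force: [0.1, 0.6, -3.2]
opening: 0.0499
grip_force: 30.0
```

```bash
python3 -m jog '[{"tx":-0.8,"ty":-0.8,"tz":0.5,"ax":0,"ay":0,"az":0,"hand":0.4},{"tx":-0.8,"ty":-0.8,"tz":1,"ax":0,"ay":0,"az":0,"hand":0.4},{"tx":-0.8,"ty":-0.8,"tz":1.5,"ax":0,"ay":0,"az":0,"hand":0.4},{"tx":-0.8,"ty":-0.8,"tz":1.5,"ax":0,"ay":0,"az":0,"hand":0.4},{"tx":-0.8,"ty":-0.8,"tz":1.5,"ax":0,"ay":0,"az":0,"hand":0.4}]'
```

```text
t: 11.02
tcp_pos: [0.5242, -0.0731, 0.1036]
tool_rot: [3.138, 0.139, 0.001]
force: [-0.1, -0.5, -2.2]
opening: 0.0496
grip_force: 30.0
```

```bash
python3 -m jog '[{"tx":0,"ty":0,"tz":0.3,"ax":0,"ay":0,"az":0,"hand":0.4},{"tx":0,"ty":0,"tz":0.6,"ax":0,"ay":0,"az":0,"hand":0.4},{"tx":0,"ty":0,"tz":0.6,"ax":0,"ay":0,"az":0,"hand":0.4}]'
```

```text
t: 11.27
tcp_pos: [0.5243, -0.0732, 0.1035]
tool_rot: [3.138, 0.139, 0.001]
force: [-2.0, 1.3, 1.6]
opening: 0.0498
grip_force: 30.0
```

Contact. Releasing and rising.

```bash
python3 -m jog '[{"tx":0,"ty":0,"tz":0,"ax":0,"ay":0,"az":0,"hand":0.64},{"tx":0,"ty":0,"tz":0,"ax":0,"ay":0,"az":0,"hand":0.7},{"tx":0,"ty":0,"tz":0,"ax":0,"ay":0,"az":0,"hand":0.8},{"tx":0,"ty":0,"tz":0,"ax":0,"ay":0,"az":0,"hand":0.9},{"tx":0,"ty":0,"tz":-3,"ax":0,"ay":0,"az":0,"hand":0.9},{"tx":0,"ty":0,"tz":-10,"ax":0,"ay":0,"az":0,"hand":0.9},{"tx":0,"ty":0,"tz":-30,"ax":0,"ay":0,"az":0,"hand":0.9},{"tx":0,"ty":0,"tz":-55,"ax":0,"ay":0,"az":0,"hand":0.9},{"tx":0,"ty":0,"tz":-85,"ax":0,"ay":0,"az":0,"hand":0.9},{"tx":0,"ty":0,"tz":-110,"ax":0,"ay":0,"az":0,"hand":0.9},{"tx":0,"ty":0,"tz":-110,"ax":0,"ay":0,"az":0,"hand":0.9}]'; python3 -c "
from h import *
plan(.50,.2,.215,.09)"
```

```text
t: 12.18
tcp_pos: [0.5274, -0.0742, 0.2198]
tool_rot: [3.134, 0.139, 0.016]
force: [0.4, -1.5, 0.5]
opening: 0.0796
grip_force: 0.0
t [  -3.  -275.6    3.4] a [ 0.0052 -0.0101 -0.001 ] yaw now 0.089 [ 0.5274 -0.0742  0.2198] t= 12.18 op 0.0796 F [ 0.4 -1.5  0.5] q6 1.119
```

```bash
python3 -m jog '[{"tx":-1,"ty":-275,"tz":2,"ax":0,"ay":0,"az":0,"hand":0.9},{"tx":-1,"ty":-275,"tz":2,"ax":0,"ay":0,"az":0,"hand":0.9},{"tx":-1,"ty":-275,"tz":2,"ax":0,"ay":0,"az":0,"hand":0.9},{"tx":-1,"ty":-275,"tz":2,"ax":0,"ay":0,"az":0,"hand":0.9},{"tx":-1,"ty":-275,"tz":2,"ax":0,"ay":0,"az":0,"hand":0.9},{"tx":-1,"ty":-275,"tz":2,"ax":0,"ay":0,"az":0,"hand":0.9},{"tx":-1,"ty":-275,"tz":2,"ax":0,"ay":0,"az":0,"hand":0.9},{"tx":-1,"ty":-275,"tz":2,"ax":0,"ay":0,"az":0,"hand":0.9},{"tx":-1,"ty":-275,"tz":2,"ax":0,"ay":0,"az":0,"hand":0.9}]'; python3 -c "
from h import *
plan(.5032,.1059,.18,.09)
import cv2
im=imaging.grab_frame('top')['color'];cv2.imwrite('pics/raw_top.png',im)
im2=imaging.grab_frame('side')['color'];cv2.imwrite('pics/raw_side.png',im2)
c=lambda a,x,y,w,h,k:cv2.resize(a[y:y+h,x:x+w],None,fx=k,fy=k,interpolation=cv2.INTER_CUBIC)
a=c(im,318,190,56,60,7);b=c(im2,325,165,50,60,7);d=c(im,245,200,80,25*1,7)
o=np.zeros((600,750,3),np.uint8);o[:420,:392]=a;o[:420,395:745]=b;o[425:600,:560]=d
cv2.imwrite('pics/placed.png',o)"
```

```text
t: 12.93
tcp_pos: [0.4983, 0.2018, 0.2108]
tool_rot: [3.137, 0.144, 0.001]
force: [0.3, -0.1, -0.7]
opening: 0.0793
grip_force: 0.0
t [-3.9 95.9 30.9] a [ 0.0011 -0.0005  0.002 ] yaw now 0.092 [0.4983 0.2018 0.2108] t= 12.93 op 0.0793 F [ 0.3 -0.1 -0.7] q6 1.644
```

View pics/placed.png

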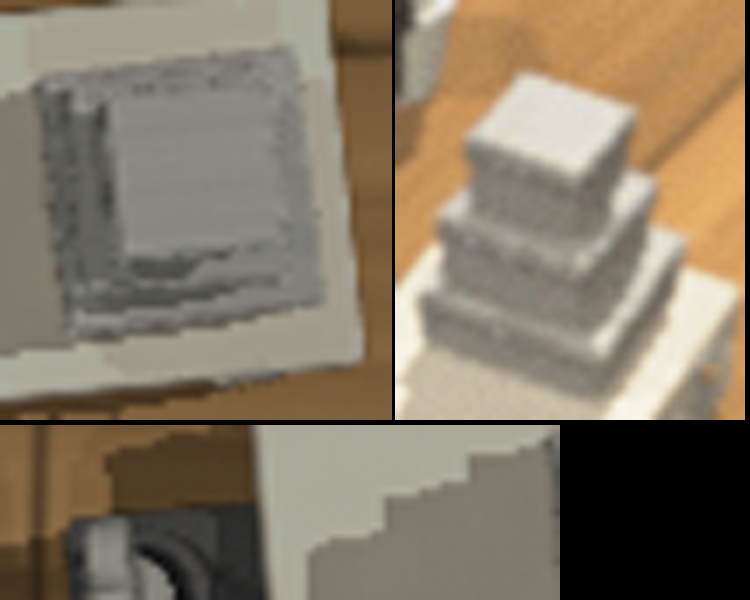

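The picture shows the small tin standing squarely on the mid tin (top-view face corner (333,203), side-view top (347,182)), with even ledges. All 10 views are used, so from here I rely on numbers. First I check the centring and the bolt axis.

```bash
python3 -c "
from h import *
np.set_printoptions(precision=4,suppress=True)
print('left edge small',ray('top',333.5,213.7,.162),'expect',box(.5243,-.0732,.162,.09,.05)[[0,3]].mean(0))
M=np.array([(527,72),(635,107),(577,180),(468,142)])-[395,0]
q=M/7+[325,165]-.5
x,e=fit({'side':q},.162,.05,[.5243,-.0732,.09]);print('small side fit',x,e)
M=np.array([(347,352-299),(468,390-299),(407,468-299),(285,425-299)])/5.9+[284,175]-.5
print('mid side fit',fit({'side':M},.126,.066,[.5243,-.0732,.09]))
print('wing c',ray('top',259.8,213.0,.138),ray('top',262.0,235,.138))
plan(.5035,.1055,.12,.10)
"
```

```text
left edge small [ 0.5272 -0.0482  0.162 ] expect [ 0.5221 -0.0483  0.162 ]
small side fit [ 0.5257 -0.0719  0.0977] 0.3423693342017822
mid side fit (array([ 0.5218, -0.0713,  0.1096]), np.float64(0.17252706496860404))
wing c [0.5278 0.1096 0.138 ] [0.4807 0.1039 0.138 ]
t [-3.8 94.4 90.9] a [ 0.0012 -0.0005 -0.0114] yaw now 0.0886 [0.4988 0.2    0.2108] t= 13.03 op 0.0794 F [ 0.4  0.4 -0.6] q6 1.644
```

```bash
cat > ef.py <<'E'
from h import *
import cv2
from scipy.ndimage import map_coordinates as mc
def score(im,n,p,z,a,edges):
    g=cv2.GaussianBlur(cv2.cvtColor(im,cv2.COLOR_BGR2GRAY).astype(float),(0,0),.7)
    B=proj(n,box(p[0],p[1],z,p[2],a));s=[]
    for i in edges:
        A,C=B[i],B[(i+1)%4];d=(C-A)/np.hypot(*(C-A));nn=np.array([-d[1],d[0]])
        L=A+np.linspace(.1,.9,25)[:,None]*(C-A)
        u=L+.7*nn;w=L-.7*nn
        s.append(abs(np.mean(mc(g,u.T[::-1],order=1)-mc(g,w.T[::-1],order=1))))
    return np.array(s)
def run(files,z,a,p0,E):
    from scipy.optimize import differential_evolution as de
    ims={n:cv2.imread(f) for n,f in files.items()}
    f=lambda p:-sum(score(ims[n],n,p,z,a,E[n]).sum() for n in ims)
    r=de(f,[(p0[0]-.007,p0[0]+.007),(p0[1]-.007,p0[1]+.007),(p0[2]-.08,p0[2]+.08)],seed=1,popsize=12,maxiter=30,tol=1e-6)
    return r.x,-r.fun
E
python3 -c "
from ef import *
np.set_printoptions(precision=4,suppress=True)
A=[0,1,2,3];E={'top':A,'side':A}
for lab,fs,z,a in (('small',{'top':'pics/raw_top.png','side':'pics/raw_side.png'},.162,.05),('mid',{'top':'pics/top0.png','side':'pics/side0.png'},.126,.066),('big',{'top':'pics/top0.png'},.09,.084)):
    for k in [fs]+[{n:f} for n,f in fs.items()]: print(lab,list(k),run(k,z,a,[.525,-.073,.095],E))
"
```

```text
small ['top', 'side'] (array([ 0.5266, -0.0732,  0.0915]), np.float64(214.66433838765803))
small ['top'] (array([ 0.5279, -0.0734,  0.1229]), np.float64(52.10748789555879))
small ['side'] (array([ 0.5261, -0.073 ,  0.0954]), np.float64(165.731125675178))
mid ['top', 'side'] (array([ 0.5249, -0.0711,  0.0751]), np.float64(192.76499524746626))
mid ['top'] (array([ 0.5281, -0.0711,  0.0788]), np.float64(57.80983433836926))
mid ['side'] (array([ 0.5243, -0.0709,  0.0741]), np.float64(146.8383223959046))
big ['top'] (array([ 0.5198, -0.0728,  0.1581]), np.float64(56.332072533047935))
big ['top'] (array([ 0.5198, -0.0728,  0.1581]), np.float64(56.332072533047935))
```

The small tin sits about 2 mm off the mid tin's centre and parallel to it, which is good. Now the bolt: go above it with fingers at 80 mm, then down so that only the upper wing edge is between the tips.

```bash
python3 -m jog '[{"tx":4,"ty":40,"tz":20,"ax":0,"ay":0,"az":-0.02,"hand":0.9},{"tx":4,"ty":75,"tz":40,"ax":0,"ay":0,"az":-0.02,"hand":0.9},{"tx":4,"ty":94,"tz":70,"ax":0,"ay":0,"az":-0.02,"hand":0.9},{"tx":4,"ty":94,"tz":86,"ax":0,"ay":0,"az":-0.02,"hand":0.9},{"tx":4,"ty":94,"tz":86,"ax":0,"ay":0,"az":-0.02,"hand":0.9},{"tx":4,"ty":94,"tz":86,"ax":0,"ay":0,"az":-0.02,"hand":0.9},{"tx":4,"ty":94,"tz":86,"ax":0,"ay":0,"az":-0.02,"hand":0.9}]'; python3 -c "
from h import *
plan(.5037,.1062,.103,.11)"
```

```text
t: 13.62
tcp_pos: [0.5122, 0.1069, 0.1263]
tool_rot: [3.136, 0.169, 0.004]
force: [0.1, -0.4, 0.5]
opening: 0.0795
grip_force: 0.0
t [-8.6 -0.2 23.3] a [ 0.0008 -0.0026 -0.0022] yaw now 0.1078 [0.5122 0.1069 0.1263] t= 13.62 op 0.0795 F [ 0.1 -0.4  0.5] q6 1.442
```

```bash
python3 -m jog '[{"tx":-8,"ty":0,"tz":10,"ax":0,"ay":0,"az":0,"hand":0.4},{"tx":-8,"ty":0,"tz":20,"ax":0,"ay":0,"az":0,"hand":0.4},{"tx":-8,"ty":0,"tz":22.5,"ax":0,"ay":0,"az":0,"hand":0.3},{"tx":-8,"ty":0,"tz":22.5,"ax":0,"ay":0,"az":0,"hand":0.3},{"tx":-8,"ty":0,"tz":22.5,"ax":0,"ay":0,"az":0,"hand":0.3},{"tx":-8,"ty":0,"tz":22.5,"ax":0,"ay":0,"az":0,"hand":0.3},{"tx":-8,"ty":0,"tz":22.5,"ax":0,"ay":0,"az":0,"hand":0.3},{"tx":-8,"ty":0,"tz":22.5,"ax":0,"ay":0,"az":0,"hand":0.3},{"tx":-8,"ty":0,"tz":22.5,"ax":0,"ay":0,"az":0,"hand":0.3}]'; python3 -m jog '[{"tx":0,"ty":0,"tz":0,"ax":0,"ay":0,"az":0,"hand":0.1},{"tx":0,"ty":0,"tz":0,"ax":0,"ay":0,"az":0,"hand":0.1},{"tx":0,"ty":0,"tz":0,"ax":0,"ay":0,"az":0,"hand":0.1},{"tx":0,"ty":0,"tz":0,"ax":0,"ay":0,"az":0,"hand":0.1}]'; python3 -c "
from h import *
plan(.5037,.1062,.103,.11)"
```

```text
t: 14.37
tcp_pos: [0.5035, 0.1066, 0.1027]
tool_rot: [3.136, 0.171, 0.002]
force: [0.3, 0.5, 0.4]
opening: 0.0266
grip_force: 0.0
t: 14.7
tcp_pos: [0.5032, 0.1066, 0.1025]
tool_rot: [3.136, 0.171, 0.001]
force: [0.3, 1.0, -0.7]
opening: 0.0088
grip_force: 0.0
t [ 0.4  0.4 -0.5] a [ 0.0006 -0.0007 -0.0012] yaw now 0.1088 [0.5032 0.1066 0.1025] t= 14.7 op 0.0088 F [ 0.3  1.  -0.7] q6 1.44
```

Nothing is between the tips at this height. I probe down with the closed tips to find the wing top by force.

```bash
for i in 1 2 3 4; do python3 -m jog '[{"tx":0,"ty":0,"tz":0.5,"ax":0,"ay":0,"az":0,"hand":0.02},{"tx":0,"ty":0,"tz":1,"ax":0,"ay":0,"az":0,"hand":0.02},{"tx":0,"ty":0,"tz":1,"ax":0,"ay":0,"az":0,"hand":0.02}]' | grep -E "tcp|force: \[" ; done
```

```text
tcp_pos: [0.5031, 0.1066, 0.1013]
force: [0.5, 0.8, 0.7]
tcp_pos: [0.5032, 0.1065, 0.1004]
force: [0.2, 0.4, -0.3]
tcp_pos: [0.5033, 0.1066, 0.0998]
force: [-2.1, 1.0, 3.7]
tcp_pos: [0.5035, 0.1065, 0.0994]
force: [-3.2, -0.3, 9.2]
```

```bash
python3 -m jog '[{"tx":0,"ty":0,"tz":-5,"ax":0,"ay":0,"az":0,"hand":0.3},{"tx":0,"ty":0,"tz":-5,"ax":0,"ay":0,"az":0,"hand":0.3},{"tx":0,"ty":0,"tz":-5,"ax":0,"ay":0,"az":0,"hand":0.3},{"tx":0,"ty":0,"tz":-5,"ax":0,"ay":0,"az":0,"hand":0.3},{"tx":0,"ty":0,"tz":-5,"ax":0,"ay":0,"az":0,"hand":0.3},{"tx":0,"ty":0,"tz":2,"ax":0,"ay":0,"az":0,"hand":0.3},{"tx":0,"ty":0,"tz":2,"ax":0,"ay":0,"az":0,"hand":0.3}]'; python3 -m jog '[{"tx":0,"ty":0,"tz":0,"ax":0,"ay":0,"az":0,"hand":0.05},{"tx":0,"ty":0,"tz":0,"ax":0,"ay":0,"az":0,"hand":0.05},{"tx":0,"ty":0,"tz":0,"ax":0,"ay":0,"az":0,"hand":0.05},{"tx":0,"ty":0,"tz":0,"ax":0,"ay":0,"az":0,"hand":0.05},{"tx":0,"ty":0,"tz":0,"ax":0,"ay":0,"az":0,"hand":0.05}]'; python3 -c "
from h import *
plan(.5037,.1062,.097,.11)"
```

```text
t: 16.28
tcp_pos: [0.5023, 0.1065, 0.095]
tool_rot: [3.136, 0.171, -0.002]
force: [-0.1, -0.5, -1.1]
opening: 0.0265
grip_force: 0.0
t: 16.7
tcp_pos: [0.5031, 0.1069, 0.0964]
tool_rot: [3.137, 0.171, 0.001]
force: [0.0, 2.0, -1.3]
opening: 0.0099
grip_force: 30.0
t [ 0.5  0.7 -0.6] a [ 0.0001 -0.0006 -0.0012] yaw now 0.1088 [0.5031 0.1069 0.0964] t= 16.7 op 0.0099 F [ 0.   2.  -1.3] q6 1.44
```

```bash
python3 -m jog '[{"tx":0,"ty":0,"tz":0,"ax":0,"ay":0,"az":0,"hand":0.3},{"tx":0,"ty":0,"tz":0,"ax":0,"ay":0,"az":0,"hand":0.3},{"tx":0,"ty":0,"tz":0,"ax":0,"ay":0,"az":0,"hand":0.3},{"tx":0,"ty":0,"tz":5,"ax":0,"ay":0,"az":0,"hand":0.3},{"tx":0,"ty":0,"tz":10,"ax":0,"ay":0,"az":0,"hand":0.3},{"tx":0,"ty":0,"tz":10,"ax":0,"ay":0,"az":0,"hand":0.05},{"tx":0,"ty":0,"tz":10,"ax":0,"ay":0,"az":0,"hand":0.05},{"tx":0,"ty":0,"tz":10,"ax":0,"ay":0,"az":0,"hand":0.05},{"tx":0,"ty":0,"tz":10,"ax":0,"ay":0,"az":0,"hand":0.05},{"tx":0,"ty":0,"tz":10,"ax":0,"ay":0,"az":0,"hand":0.05}]'; python3 -c "
from h import *
plan(.5037,.1062,.097,.11)"
```

```text
t: 17.53
tcp_pos: [0.5029, 0.1069, 0.0862]
tool_rot: [3.137, 0.171, 0.0]
force: [-1.0, 3.7, -2.2]
opening: 0.0115
grip_force: 30.0
t [  0.8   0.8 -10.8] a [ 0.0001 -0.0001 -0.0011] yaw now 0.1089 [0.5029 0.1069 0.0862] t= 17.53 op 0.0115 F [-1.   3.7 -2.2] q6 1.44
```

The wings clamp at 11.5 mm. Plan: turn backward with only the top 3 mm of the wings between the fingers, so that they drop free at the thread start and cannot be overturned. Each step is checked by closing.

```bash
python3 -m jog '[{"tx":0,"ty":0,"tz":0,"ax":0,"ay":0,"az":0,"hand":0.25},{"tx":0.5,"ty":-0.2,"tz":0,"ax":0,"ay":0,"az":0,"hand":0.25},{"tx":0.5,"ty":-0.2,"tz":-11,"ax":0,"ay":0,"az":0,"hand":0.165},{"tx":0.5,"ty":-0.2,"tz":-11,"ax":0,"ay":0,"az":0,"hand":0.165},{"tx":0.5,"ty":-0.2,"tz":-11,"ax":0,"ay":0,"az":0,"hand":0.165},{"tx":0.5,"ty":-0.2,"tz":-11,"ax":0,"ay":0,"az":-0.1,"hand":0.165},{"tx":0.5,"ty":-0.2,"tz":-11,"ax":0,"ay":0,"az":-0.2,"hand":0.165},{"tx":0.5,"ty":-0.2,"tz":-11,"ax":0,"ay":0,"az":-0.3,"hand":0.165},{"tx":0.5,"ty":-0.2,"tz":-11,"ax":0,"ay":0,"az":-0.4,"hand":0.165},{"tx":0.5,"ty":-0.2,"tz":-11,"ax":0,"ay":0,"az":-0.4,"hand":0.02},{"tx":0.5,"ty":-0.2,"tz":-11,"ax":0,"ay":0,"az":-0.4,"hand":0.02},{"tx":0.5,"ty":-0.2,"tz":-11,"ax":0,"ay":0,"az":-0.4,"hand":0.02}]'; python3 -c "
from h import *
plan(.5037,.107,.0972,.51)"
```

```text
t: 18.53
tcp_pos: [0.5038, 0.1083, 0.099]
tool_rot: [-3.04, -0.784, -0.003]
force: [-4.5, 3.4, 12.9]
opening: 0.0021
grip_force: 6.3
t [-0.8  1.1  1.8] a [-0.0013 -0.002  -0.005 ] yaw now 0.505 [0.5038 0.1083 0.099 ] t= 18.53 op 0.0021 F [-4.5  3.4 12.9] q6 1.044
```

The tips slipped onto the wing's top edge because the bite was too shallow. I rise, open, go deeper (reported 0.0925) and close again, which also aligns the wings with the tool.

```bash
python3 -m jog '[{"tx":0,"ty":0,"tz":-5,"ax":0,"ay":0,"az":0,"hand":0.6},{"tx":0,"ty":0,"tz":-5,"ax":0,"ay":0,"az":0,"hand":0.6},{"tx":0,"ty":0,"tz":-5,"ax":0,"ay":0,"az":0,"hand":0.6},{"tx":0,"ty":0,"tz":-5,"ax":0,"ay":0,"az":0,"hand":0.6},{"tx":0,"ty":0,"tz":-5,"ax":0,"ay":0,"az":0,"hand":0.6},{"tx":0,"ty":0,"tz":-5,"ax":0,"ay":0,"az":0,"hand":0.6},{"tx":0,"ty":0,"tz":4.5,"ax":0,"ay":0,"az":0,"hand":0.6},{"tx":0,"ty":0,"tz":4.5,"ax":0,"ay":0,"az":0,"hand":0.3},{"tx":0,"ty":0,"tz":4.5,"ax":0,"ay":0,"az":0,"hand":0.1},{"tx":0,"ty":0,"tz":4.5,"ax":0,"ay":0,"az":0,"hand":0.05},{"tx":0,"ty":0,"tz":4.5,"ax":0,"ay":0,"az":0,"hand":0.05},{"tx":0,"ty":0,"tz":4.5,"ax":0,"ay":0,"az":0,"hand":0.05}]';  python3 -m jog '[{"tx":0,"ty":0,"tz":0,"ax":0,"ay":0,"az":0,"hand":0.05},{"tx":0,"ty":0,"tz":0,"ax":0,"ay":0,"az":0,"hand":0.05},{"tx":0,"ty":0,"tz":0,"ax":0,"ay":0,"az":0,"hand":0.05},{"tx":0,"ty":0,"tz":0,"ax":0,"ay":0,"az":0,"hand":0.05},{"tx":0,"ty":0,"tz":0,"ax":0,"ay":0,"az":0,"hand":0.05}]';python3 -c "
from h import *
plan(.5037,.107,.0972,.51)"
```

```text
t: 19.53
tcp_pos: [0.5038, 0.1068, 0.0931]
tool_rot: [3.04, 0.79, 0.001]
force: [-0.7, -1.0, -0.8]
opening: 0.0177
grip_force: 0.0
t: 19.95
tcp_pos: [0.5039, 0.1067, 0.0931]
tool_rot: [3.039, 0.79, 0.002]
force: [0.1, -1.3, 0.6]
opening: 0.0112
grip_force: 30.0
t [-0.  -0.4 -4.1] a [ 0.0013 -0.0007 -0.0012] yaw now 0.5088 [0.5039 0.1067 0.0931] t= 19.95 op 0.0112 F [ 0.1 -1.3  0.6] q6 1.041
```

```bash
python3 -m jog '[{"tx":0,"ty":0,"tz":0,"ax":0,"ay":0,"az":0,"hand":0.165},{"tx":0,"ty":0,"tz":0,"ax":0,"ay":0,"az":0,"hand":0.165},{"tx":0,"ty":0,"tz":0,"ax":0,"ay":0,"az":-0.1,"hand":0.165},{"tx":0,"ty":0,"tz":0,"ax":0,"ay":0,"az":-0.2,"hand":0.165},{"tx":0,"ty":0,"tz":0,"ax":0,"ay":0,"az":-0.3,"hand":0.165},{"tx":0,"ty":0,"tz":0,"ax":0,"ay":0,"az":-0.3,"hand":0.165},{"tx":0,"ty":0,"tz":0,"ax":0,"ay":0,"az":-0.3,"hand":0.05},{"tx":0,"ty":0,"tz":0,"ax":0,"ay":0,"az":-0.3,"hand":0.05},{"tx":0,"ty":0,"tz":0,"ax":0,"ay":0,"az":-0.3,"hand":0.05},{"tx":0,"ty":0,"tz":0,"ax":0,"ay":0,"az":-0.3,"hand":0.05}]';python3 -c "
from h import *
plan(.5037,.107,.093,.81)"
```

```text
t: 20.78
tcp_pos: [0.5043, 0.1066, 0.0933]
tool_rot: [2.888, 1.234, 0.002]
force: [3.0, -2.0, 1.0]
opening: 0.0116
grip_force: 30.0
t [-0.1 -0.7  0.3] a [ 0.002  -0.0007 -0.0025] yaw now 0.8075 [0.5043 0.1066 0.0933] t= 20.78 op 0.0116 F [ 3. -2.  1.] q6 0.742
```

```bash
python3 -m jog '[{"tx":0,"ty":0.3,"tz":0,"ax":0,"ay":0,"az":0,"hand":0.165},{"tx":0,"ty":0.3,"tz":0,"ax":0,"ay":0,"az":0,"hand":0.165},{"tx":0,"ty":0.3,"tz":0,"ax":0,"ay":0,"az":-0.1,"hand":0.165},{"tx":0,"ty":0.3,"tz":0,"ax":0,"ay":0,"az":-0.2,"hand":0.165},{"tx":0,"ty":0.3,"tz":0,"ax":0,"ay":0,"az":-0.3,"hand":0.165},{"tx":0,"ty":0.3,"tz":0,"ax":0,"ay":0,"az":-0.3,"hand":0.165},{"tx":0,"ty":0.3,"tz":0,"ax":0,"ay":0,"az":-0.3,"hand":0.05},{"tx":0,"ty":0.3,"tz":0,"ax":0,"ay":0,"az":-0.3,"hand":0.05},{"tx":0,"ty":0.3,"tz":0,"ax":0,"ay":0,"az":-0.3,"hand":0.05},{"tx":0,"ty":0.3,"tz":0,"ax":0,"ay":0,"az":-0.3,"hand":0.05}]';python3 -c "
from h import *
plan(.5037,.107,.093,1.11)"
```

```text
t: 21.62
tcp_pos: [0.5045, 0.1064, 0.0931]
tool_rot: [2.672, 1.649, 0.002]
force: [3.5, -3.3, -0.9]
opening: 0.0115
grip_force: 30.0
t [ 0.2 -1.   0.1] a [ 0.0022 -0.0001 -0.004 ] yaw now 1.106 [0.5045 0.1064 0.0931] t= 21.62 op 0.0115 F [ 3.5 -3.3 -0.9] q6 0.443
```

```bash
python3 -m jog '[{"tx":0,"ty":0.4,"tz":0,"ax":0,"ay":0,"az":0,"hand":0.165},{"tx":0,"ty":0.4,"tz":0,"ax":0,"ay":0,"az":0,"hand":0.165},{"tx":0,"ty":0.4,"tz":0,"ax":0,"ay":0,"az":-0.1,"hand":0.165},{"tx":0,"ty":0.4,"tz":0,"ax":0,"ay":0,"az":-0.2,"hand":0.165},{"tx":0,"ty":0.4,"tz":0,"ax":0,"ay":0,"az":-0.3,"hand":0.165},{"tx":0,"ty":0.4,"tz":0,"ax":0,"ay":0,"az":-0.3,"hand":0.165},{"tx":0,"ty":0.4,"tz":0,"ax":0,"ay":0,"az":-0.3,"hand":0.05},{"tx":0,"ty":0.4,"tz":0,"ax":0,"ay":0,"az":-0.3,"hand":0.05},{"tx":0,"ty":0.4,"tz":0,"ax":0,"ay":0,"az":-0.3,"hand":0.05},{"tx":0,"ty":0.4,"tz":0,"ax":0,"ay":0,"az":-0.3,"hand":0.05}]';python3 -c "
from h import *
plan(.5037,.107,.093,1.11)"
```

```text
t: 22.45
tcp_pos: [0.5042, 0.1067, 0.0931]
tool_rot: [2.395, 2.032, 0.001]
force: [-0.3, 0.5, 2.0]
opening: 0.0046
grip_force: 1.4
t [ 0.2 -0.6  0.1] a [ 8.000e-04 -1.000e-04  2.974e-01] yaw now 1.4074 [0.5042 0.1067 0.0931] t= 22.45 op 0.0046 F [-0.3  0.5  2. ] q6 0.142
```

The fingers closed to 4.6 mm at reported z 0.0931, so the wings dropped. The drop was at wing yaw 1.2 ± 0.1. Now I go round by about half a turn with the fingers open and above, ready for a long forward sweep.

```bash
python3 -m jog '[{"tx":0,"ty":0,"tz":-5,"ax":0,"ay":0,"az":-0.12,"hand":0.9},{"tx":0,"ty":0,"tz":-5,"ax":0,"ay":0,"az":-0.24,"hand":0.9},{"tx":0,"ty":0,"tz":-5,"ax":0,"ay":0,"az":-0.36,"hand":0.9},{"tx":0,"ty":0,"tz":-5,"ax":0,"ay":0,"az":-0.48,"hand":0.9},{"tx":0,"ty":0,"tz":-5,"ax":0,"ay":0,"az":-0.6,"hand":0.9},{"tx":0,"ty":0,"tz":-5,"ax":0,"ay":0,"az":-0.72,"hand":0.9},{"tx":0,"ty":0,"tz":-5,"ax":0,"ay":0,"az":-0.84,"hand":0.9},{"tx":0,"ty":0,"tz":-5,"ax":0,"ay":0,"az":-0.96,"hand":0.9},{"tx":0,"ty":0,"tz":-5,"ax":0,"ay":0,"az":-1.08,"hand":0.9},{"tx":0,"ty":0,"tz":-5,"ax":0,"ay":0,"az":-1.2,"hand":0.9},{"tx":0,"ty":0,"tz":-5,"ax":0,"ay":0,"az":-1.32,"hand":0.9},{"tx":0,"ty":0,"tz":-5,"ax":0,"ay":0,"az":-1.44,"hand":0.9}]'; python3 -m jog '[{"tx":0,"ty":0,"tz":0,"ax":0,"ay":0,"az":-0.12,"hand":0.9},{"tx":0,"ty":0,"tz":0,"ax":0,"ay":0,"az":-0.24,"hand":0.9},{"tx":0,"ty":0,"tz":0,"ax":0,"ay":0,"az":-0.36,"hand":0.9},{"tx":0,"ty":0,"tz":0,"ax":0,"ay":0,"az":-0.48,"hand":0.9},{"tx":0,"ty":0,"tz":0,"ax":0,"ay":0,"az":-0.6,"hand":0.9},{"tx":0,"ty":0,"tz":0,"ax":0,"ay":0,"az":-0.72,"hand":0.9},{"tx":0,"ty":0,"tz":0,"ax":0,"ay":0,"az":-0.84,"hand":0.9},{"tx":0,"ty":0,"tz":0,"ax":0,"ay":0,"az":-0.96,"hand":0.9},{"tx":0,"ty":0,"tz":0,"ax":0,"ay":0,"az":-1.08,"hand":0.9},{"tx":0,"ty":0,"tz":0,"ax":0,"ay":0,"az":-1.2,"hand":0.9},{"tx":0,"ty":0,"tz":0,"ax":0,"ay":0,"az":-1.32,"hand":0.9},{"tx":0,"ty":0,"tz":0,"ax":0,"ay":0,"az":-1.44,"hand":0.9}]' ;python3 -c "
from h import *
plan(.5045,.107,.076,1.2-np.pi)"
```

```text
t: 23.45
tcp_pos: [0.5038, 0.1064, 0.0975]
tool_rot: [-0.451, -3.109, 0.001]
force: [-0.2, -0.1, -0.5]
opening: 0.0793
grip_force: 0.0
t: 24.45
tcp_pos: [0.5037, 0.1065, 0.0975]
tool_rot: [1.711, -2.634, 0.0]
force: [-0.1, 0.4, -0.1]
opening: 0.0792
grip_force: 0.0
t [-0.8 -0.5 21.5] a [ 0.0001 -0.0006 -0.048 ] yaw now -1.9896 [0.5037 0.1065 0.0975] t= 24.45 op 0.0792 F [-0.1  0.4 -0.1] q6 -2.745
```

```bash
python3 -m jog '[{"tx":-0.8,"ty":-0.5,"tz":10,"ax":0,"ay":0,"az":-0.048,"hand":0.9},{"tx":-0.8,"ty":-0.5,"tz":21,"ax":0,"ay":0,"az":-0.048,"hand":0.5},{"tx":-0.8,"ty":-0.5,"tz":21,"ax":0,"ay":0,"az":-0.048,"hand":0.2},{"tx":-0.8,"ty":-0.5,"tz":21,"ax":0,"ay":0,"az":-0.048,"hand":0.05},{"tx":-0.8,"ty":-0.5,"tz":21,"ax":0,"ay":0,"az":-0.048,"hand":0.05},{"tx":-0.8,"ty":-0.5,"tz":21,"ax":0,"ay":0,"az":-0.048,"hand":0.05},{"tx":-0.8,"ty":-0.5,"tz":21,"ax":0,"ay":0,"az":-0.048,"hand":0.05},{"tx":-0.8,"ty":-0.5,"tz":21,"ax":0,"ay":0,"az":-0.048,"hand":0.05},{"tx":-0.8,"ty":-0.5,"tz":21,"ax":0,"ay":0,"az":-0.048,"hand":0.05},{"tx":-0.8,"ty":-0.5,"tz":21,"ax":0,"ay":0,"az":-0.048,"hand":0.05},{"tx":-0.8,"ty":-0.5,"tz":21,"ax":0,"ay":0,"az":-0.048,"hand":0.05},{"tx":-0.8,"ty":-0.5,"tz":21,"ax":0,"ay":0,"az":-0.048,"hand":0.05}]'; python3 -m jog '[{"tx":0,"ty":0,"tz":0,"ax":0,"ay":0,"az":0,"hand":0.05},{"tx":0,"ty":0,"tz":0,"ax":0,"ay":0,"az":0,"hand":0.05},{"tx":0,"ty":0,"tz":0,"ax":0,"ay":0,"az":0,"hand":0.05}]'; python3 -c "
from h import *
plan(.5045,.107,.076,1.2-np.pi);print(ctrl.observe()['torque'])"
```

```text
t: 25.45
tcp_pos: [0.5052, 0.1068, 0.0771]
tool_rot: [-1.767, 2.597, -0.002]
force: [0.3, -0.2, 1.5]
opening: 0.0113
grip_force: 30.0
t: 25.7
tcp_pos: [0.5052, 0.1069, 0.0771]
tool_rot: [-1.767, 2.597, -0.002]
force: [0.2, -0.8, 0.6]
opening: 0.0123
grip_force: 30.0
t [0.1 0.7 1.1] a [-0.0012 -0.0002 -0.0049] yaw now -1.9465 [0.5052 0.1069 0.0771] t= 25.7 op 0.0123 F [ 0.2 -0.8  0.6] q6 -2.787
[ 0.00936823 -0.18687    -0.02587794]
```

Clamped and aligned (12.3 mm) at wing yaw 1.195. Now I loosen to 14.6 mm and turn forward 5.52 rad.

```bash
python3 -m jog '[{"tx":0,"ty":0,"tz":0,"ax":0,"ay":0,"az":0,"hand":0.165},{"tx":0,"ty":0,"tz":0,"ax":0,"ay":0,"az":0,"hand":0.165},{"tx":0,"ty":0,"tz":0,"ax":0,"ay":0,"az":0.12,"hand":0.165},{"tx":0,"ty":0,"tz":0,"ax":0,"ay":0,"az":0.24,"hand":0.165},{"tx":0,"ty":0,"tz":0,"ax":0,"ay":0,"az":0.36,"hand":0.165},{"tx":0,"ty":0,"tz":0,"ax":0,"ay":0,"az":0.48,"hand":0.165},{"tx":0,"ty":0,"tz":0,"ax":0,"ay":0,"az":0.6,"hand":0.165},{"tx":0,"ty":0,"tz":0,"ax":0,"ay":0,"az":0.72,"hand":0.165},{"tx":0,"ty":0,"tz":0,"ax":0,"ay":0,"az":0.84,"hand":0.165},{"tx":0,"ty":0,"tz":0,"ax":0,"ay":0,"az":0.96,"hand":0.165},{"tx":0,"ty":0,"tz":0,"ax":0,"ay":0,"az":1.08,"hand":0.165},{"tx":0,"ty":0,"tz":0,"ax":0,"ay":0,"az":1.2,"hand":0.165}]'
```

```text
t: 26.7
tcp_pos: [0.5046, 0.1072, 0.0766]
tool_rot: [-0.017, -3.141, 0.0]
force: [-0.0, 0.2, -1.4]
opening: 0.0144
grip_force: 1.2
```

```bash
for i in 1 2; do python3 -m jog '[{"tx":0,"ty":0,"tz":0,"ax":0,"ay":0,"az":0.12,"hand":0.165},{"tx":0,"ty":0,"tz":0,"ax":0,"ay":0,"az":0.24,"hand":0.165},{"tx":0,"ty":0,"tz":0,"ax":0,"ay":0,"az":0.36,"hand":0.165},{"tx":0,"ty":0,"tz":0,"ax":0,"ay":0,"az":0.48,"hand":0.165},{"tx":0,"ty":0,"tz":0,"ax":0,"ay":0,"az":0.6,"hand":0.165},{"tx":0,"ty":0,"tz":0,"ax":0,"ay":0,"az":0.72,"hand":0.165},{"tx":0,"ty":0,"tz":0,"ax":0,"ay":0,"az":0.84,"hand":0.165},{"tx":0,"ty":0,"tz":0,"ax":0,"ay":0,"az":0.96,"hand":0.165},{"tx":0,"ty":0,"tz":0,"ax":0,"ay":0,"az":1.08,"hand":0.165},{"tx":0,"ty":0,"tz":0,"ax":0,"ay":0,"az":1.2,"hand":0.165},{"tx":0,"ty":0,"tz":0,"ax":0,"ay":0,"az":1.32,"hand":0.165},{"tx":0,"ty":0,"tz":0,"ax":0,"ay":0,"az":1.44,"hand":0.165}]'; done;python3 -c "
from h import *
plan(.5045,.107,.077,0)"
```

```text
t: 27.7
tcp_pos: [0.5053, 0.1074, 0.0769]
tool_rot: [2.084, 2.35, 0.002]
force: [1.3, 1.7, -0.3]
opening: 0.0146
grip_force: 1.0
t: 28.7
tcp_pos: [0.5047, 0.1071, 0.0766]
tool_rot: [3.117, 0.393, 0.0]
force: [1.3, 0.7, -2.0]
opening: 0.0145
grip_force: 1.2
t [-0.3  0.  -0.4] a [ 3.000e-04 -1.000e-04  2.509e-01] yaw now 0.2509 [0.5047 0.1071 0.0766] t= 28.7 op 0.0145 F [ 1.3  0.7 -2. ] q6 1.299
```

```bash
python3 -m jog '[{"tx":0,"ty":0,"tz":0,"ax":0,"ay":0,"az":0.12,"hand":0.165},{"tx":0,"ty":0,"tz":0,"ax":0,"ay":0,"az":0.24,"hand":0.165},{"tx":0,"ty":0,"tz":0,"ax":0,"ay":0,"az":0.36,"hand":0.165},{"tx":0,"ty":0,"tz":0,"ax":0,"ay":0,"az":0.48,"hand":0.165},{"tx":0,"ty":0,"tz":0,"ax":0,"ay":0,"az":0.6,"hand":0.165},{"tx":0,"ty":0,"tz":0,"ax":0,"ay":0,"az":0.72,"hand":0.165},{"tx":0,"ty":0,"tz":0,"ax":0,"ay":0,"az":0.84,"hand":0.165},{"tx":0,"ty":0,"tz":0,"ax":0,"ay":0,"az":0.96,"hand":0.165},{"tx":0,"ty":0,"tz":0,"ax":0,"ay":0,"az":1.08,"hand":0.165},{"tx":0,"ty":0,"tz":0,"ax":0,"ay":0,"az":1.2,"hand":0.165},{"tx":0,"ty":0,"tz":0,"ax":0,"ay":0,"az":1.32,"hand":0.165},{"tx":0,"ty":0,"tz":0,"ax":0,"ay":0,"az":1.44,"hand":0.165}]'; python3 -m jog '[{"tx":0,"ty":0,"tz":0,"ax":0,"ay":0,"az":0,"hand":0.3},{"tx":0,"ty":0,"tz":0,"ax":0,"ay":0,"az":0,"hand":0.3},{"tx":0,"ty":0,"tz":-8,"ax":0,"ay":0,"az":0,"hand":0.3},{"tx":0,"ty":0,"tz":-16,"ax":0,"ay":0,"az":-0.12,"hand":0.02},{"tx":0,"ty":0,"tz":-16,"ax":0,"ay":0,"az":-0.24,"hand":0.02},{"tx":0,"ty":0,"tz":-16,"ax":0,"ay":0,"az":-0.36,"hand":0.02},{"tx":0,"ty":0,"tz":-16,"ax":0,"ay":0,"az":-0.48,"hand":0.02},{"tx":0,"ty":0,"tz":-15,"ax":0,"ay":0,"az":-0.48,"hand":0.02},{"tx":0,"ty":0,"tz":-14,"ax":0,"ay":0,"az":-0.48,"hand":0.02},{"tx":0,"ty":0,"tz":-13,"ax":0,"ay":0,"az":-0.48,"hand":0.02},{"tx":0,"ty":0,"tz":-12,"ax":0,"ay":0,"az":-0.48,"hand":0.02},{"tx":0,"ty":0,"tz":-12,"ax":0,"ay":0,"az":-0.48,"hand":0.02}]'
for i in 1 2 3; do python3 -m jog '[{"tx":0,"ty":0,"tz":0.5,"ax":0,"ay":0,"az":0,"hand":0.02},{"tx":0,"ty":0,"tz":1,"ax":0,"ay":0,"az":0,"hand":0.02},{"tx":0,"ty":0,"tz":1,"ax":0,"ay":0,"az":0,"hand":0.02}]' | grep -E "tcp|force: \[" ; done
```

```text
t: 29.7
tcp_pos: [0.5051, 0.1074, 0.0768]
tool_rot: [-2.602, 1.759, -0.001]
force: [1.4, 1.3, -1.3]
opening: 0.0147
grip_force: 1.1
t: 30.7
tcp_pos: [0.5048, 0.1069, 0.0887]
tool_rot: [2.948, -1.084, 0.001]
force: [-0.7, -0.2, -0.1]
opening: 0.0018
grip_force: 0.0
tcp_pos: [0.505, 0.107, 0.0878]
force: [-0.5, 0.1, -0.2]
tcp_pos: [0.505, 0.1069, 0.0869]
force: [-0.3, -0.0, 0.5]
tcp_pos: [0.5053, 0.1069, 0.0863]
force: [-0.7, -0.3, 4.2]
```

Contact is at reported 0.0867, which is what the thread should give at this turn (0.0868). I go back half a turn with the fingers open, then finish the turn.

```bash
python3 -m jog '[{"tx":0,"ty":0,"tz":-8,"ax":0,"ay":0,"az":-0.12,"hand":0.9},{"tx":0,"ty":0,"tz":-8,"ax":0,"ay":0,"az":-0.24,"hand":0.9},{"tx":0,"ty":0,"tz":-8,"ax":0,"ay":0,"az":-0.36,"hand":0.9},{"tx":0,"ty":0,"tz":-8,"ax":0,"ay":0,"az":-0.48,"hand":0.9},{"tx":0,"ty":0,"tz":-8,"ax":0,"ay":0,"az":-0.6,"hand":0.9},{"tx":0,"ty":0,"tz":-8,"ax":0,"ay":0,"az":-0.72,"hand":0.9},{"tx":0,"ty":0,"tz":-8,"ax":0,"ay":0,"az":-0.84,"hand":0.9},{"tx":0,"ty":0,"tz":-8,"ax":0,"ay":0,"az":-0.96,"hand":0.9},{"tx":0,"ty":0,"tz":-8,"ax":0,"ay":0,"az":-1.08,"hand":0.9},{"tx":0,"ty":0,"tz":-8,"ax":0,"ay":0,"az":-1.2,"hand":0.9},{"tx":0,"ty":0,"tz":-8,"ax":0,"ay":0,"az":-1.32,"hand":0.9},{"tx":0,"ty":0,"tz":-8,"ax":0,"ay":0,"az":-1.44,"hand":0.9}]'; python3 -m jog '[{"tx":0,"ty":0,"tz":0,"ax":0,"ay":0,"az":-0.12,"hand":0.9},{"tx":0,"ty":0,"tz":0,"ax":0,"ay":0,"az":-0.24,"hand":0.9},{"tx":0,"ty":0,"tz":0,"ax":0,"ay":0,"az":-0.36,"hand":0.9},{"tx":0,"ty":0,"tz":0,"ax":0,"ay":0,"az":-0.48,"hand":0.9},{"tx":0,"ty":0,"tz":0,"ax":0,"ay":0,"az":-0.6,"hand":0.9},{"tx":0,"ty":0,"tz":0,"ax":0,"ay":0,"az":-0.72,"hand":0.9},{"tx":0,"ty":0,"tz":0,"ax":0,"ay":0,"az":-0.84,"hand":0.9},{"tx":0,"ty":0,"tz":0,"ax":0,"ay":0,"az":-0.96,"hand":0.9},{"tx":0,"ty":0,"tz":0,"ax":0,"ay":0,"az":-1.08,"hand":0.9},{"tx":0,"ty":0,"tz":0,"ax":0,"ay":0,"az":-1.2,"hand":0.9},{"tx":0,"ty":0,"tz":0,"ax":0,"ay":0,"az":-1.2,"hand":0.9}]' ;python3 -c "
from h import *
plan(.505,.107,.075,1.95);plan(.505,.107,.075,1.2)"
```

```text
t: 32.45
tcp_pos: [0.505, 0.107, 0.0938]
tool_rot: [2.927, 1.14, 0.001]
force: [-1.1, -0.8, 0.8]
opening: 0.0787
grip_force: 0.0
t: 33.37
tcp_pos: [0.5049, 0.1069, 0.0938]
tool_rot: [1.774, 2.592, -0.0]
force: [0.0, 0.2, 0.1]
opening: 0.0791
grip_force: 0.0
t [ 0.   0.1 18.8] a [ 0.0003  0.0007 -0.0089] yaw now 1.9411 [0.5049 0.1069 0.0938] t= 33.37 op 0.0791 F [0.  0.2 0.1] q6 -0.391
t [ 0.   0.1 18.8] a [6.000e-04 6.000e-04 7.411e-01] yaw now 1.9411 [0.5049 0.1069 0.0938] t= 33.37 op 0.0791 F [0.  0.2 0.1] q6 -0.391
```

```bash
python3 -m jog '[{"tx":0,"ty":0,"tz":10,"ax":0,"ay":0,"az":0,"hand":0.9},{"tx":0,"ty":0,"tz":18.5,"ax":0,"ay":0,"az":0,"hand":0.5},{"tx":0,"ty":0,"tz":18.5,"ax":0,"ay":0,"az":0,"hand":0.165},{"tx":0,"ty":0,"tz":18.5,"ax":0,"ay":0,"az":0,"hand":0.165},{"tx":0,"ty":0,"tz":18.5,"ax":0,"ay":0,"az":0,"hand":0.165},{"tx":0,"ty":0,"tz":18.5,"ax":0,"ay":0,"az":0,"hand":0.165},{"tx":0,"ty":0,"tz":18.5,"ax":0,"ay":0,"az":0,"hand":0.165},{"tx":0,"ty":0,"tz":18.5,"ax":0,"ay":0,"az":0,"hand":0.165},{"tx":0,"ty":0,"tz":18.5,"ax":0,"ay":0,"az":0,"hand":0.165},{"tx":0,"ty":0,"tz":18.5,"ax":0,"ay":0,"az":0,"hand":0.165},{"tx":0,"ty":0,"tz":18.5,"ax":0,"ay":0,"az":0,"hand":0.165},{"tx":0,"ty":0,"tz":18.5,"ax":0,"ay":0,"az":0,"hand":0.165}]'; python3 -m jog '[{"tx":0,"ty":0,"tz":0,"ax":0,"ay":0,"az":0.1,"hand":0.165},{"tx":0,"ty":0,"tz":0,"ax":0,"ay":0,"az":0.2,"hand":0.165},{"tx":0,"ty":0,"tz":0,"ax":0,"ay":0,"az":0.3,"hand":0.165},{"tx":0,"ty":0,"tz":0,"ax":0,"ay":0,"az":0.4,"hand":0.165},{"tx":0,"ty":0,"tz":0,"ax":0,"ay":0,"az":0.5,"hand":0.165},{"tx":0,"ty":0,"tz":0,"ax":0,"ay":0,"az":0.6,"hand":0.165},{"tx":0,"ty":0,"tz":0,"ax":0,"ay":0,"az":0.68,"hand":0.165},{"tx":0,"ty":0,"tz":0,"ax":0,"ay":0,"az":0.74,"hand":0.165},{"tx":0,"ty":0,"tz":0,"ax":0,"ay":0,"az":0.74,"hand":0.165},{"tx":0,"ty":0,"tz":0,"ax":0,"ay":0,"az":0.74,"hand":0.165},{"tx":0,"ty":0,"tz":0,"ax":0,"ay":0,"az":0.74,"hand":0.165}]' ;python3 -m jog '[{"tx":0,"ty":0,"tz":0,"ax":0,"ay":0,"az":0,"hand":0.05},{"tx":0,"ty":0,"tz":0,"ax":0,"ay":0,"az":0,"hand":0.05},{"tx":0,"ty":0,"tz":0,"ax":0,"ay":0,"az":0,"hand":0.05},{"tx":0,"ty":0,"tz":0,"ax":0,"ay":0,"az":0,"hand":0.05},{"tx":0,"ty":0,"tz":0,"ax":0,"ay":0,"az":0,"hand":0.05},{"tx":0,"ty":0,"tz":0,"ax":0,"ay":0,"az":0,"hand":0.05}]'; python3 -c "
from h import *
plan(.505,.107,.075,1.2)
import cv2
for n in('top','side'): cv2.imwrite(f'pics/end_{n}.png',imaging.grab_frame(n)['color'])
from ef import run
print(run({'side':'pics/end_side.png'},.162,.05,[.525,-.073,.095],{'side':[0,1,2,3]}))"
```

```text
t: 34.37
tcp_pos: [0.5053, 0.107, 0.0756]
tool_rot: [1.779, 2.587, 0.001]
force: [0.9, 0.2, 0.2]
opening: 0.0146
grip_force: 0.4
t: 35.28
tcp_pos: [0.5051, 0.1069, 0.0755]
tool_rot: [2.593, 1.771, 0.001]
force: [1.5, -0.6, 0.0]
opening: 0.0144
grip_force: 0.4
t: 35.78
tcp_pos: [0.5052, 0.1068, 0.0756]
tool_rot: [2.595, 1.769, 0.001]
force: [1.8, -1.7, 0.4]
opening: 0.0115
grip_force: 30.0
t [ 0.1 -0.3  0.6] a [ 0.0013  0.0003 -0.0031] yaw now 1.1969 [0.5052 0.1068 0.0756] t= 35.78 op 0.0115 F [ 1.8 -1.7  0.4] q6 0.353
(array([ 0.52607136, -0.07304119,  0.09563072]), np.float64(169.0826445957523))
```

```bash
python3 -c "
from bench import ctrl
print(ctrl.hand_in())"
```

```text
the job is handed in; nothing more can be done
None
```

I handed the job in at about 36 s: the small tin stands on the column about 2 mm off centre (estimated from the images), and the bolt dropped into its thread, was turned one full turn forward, and is held still by the gripper.

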